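Load the drying cabinet

ROBOT

A 7-joint arm with a two-finger parallel gripper is mounted at the origin on a cart in front of the work surface, level with it; the furniture and walls round the work are solid. World frame = base frame: x ahead of the robot, y to its left, z up, the work surface at z = 0. Lengths are in m, angles in rad, forces in N, time in s.
With the tool pointing down it reaches from about 0.425 to 0.95 m from the base axis. Payload 4.7 kg.
Tool frame: the origin (TCP) lies where the fingers leave the gripper's body, on its centre line; the fingertips stand 70 mm ahead of it and the grasp point (between the pads) lies 51 mm ahead of it (robot.grip_point_offset is the distance from the TCP to the grasp point, in m); x points along the fingers, y is the direction in which the jaws open and shut, and the axes are right-handed (so a half turn about x gives the same grasp; the last joint's range is limited). The gripper opens to 87 mm and grips with 3 to 60 N. Pads are 19 mm wide; open, the fingers measure 117 mm over their backs; the gripper's body (75 mm by 190 mm) begins 51 mm behind the grasp point.
Start: joints at [-1.131, 0.469, -0.049, 1.532, 0.024, 1.141, -0.082], TCP at [0.305, 0.602, 0.292] pointing down, gripper open.
Joint ranges: [-2.59, 2.59], [-0.33, 1.99], [-1.39, 1.29], [0.1, 2.45], [-1.04, 4.18], [0.21, 1.99], [-2.66, 2.66]. Speed limits (rad/s): [2.57, 2.57, 3.14, 3.14, 3.14, 3.14, 3.14].

INTERFACE

Orientations are given as a unit quaternion [x, y, z, w].
In Python, from rig import robot gives the robot as it stands.
- The arm moves only by the shell command python3 -m pendant 'ROWS' [FORCE]. ROWS is JSON, a list of rows, each a list of 3 entries, a list of its own where there are three numbers: the shift along the world's x, y, z in mm, then the turn, a rotation vector about the world's x, y, z in degrees, then the finger opening in mm, from 0 to 87. In form: [[[x, y, z], [rx, ry, rz], jaw], ...]. A call has 1 to 20 rows; each row is the pose to reach, as a shift and turn from the pose commanded when the call began; what a row does not reach only later rows make up. A row lasts 1/10 s, in which the tool goes at most 50 mm and 8.59 degrees, less where a joint would pass 70% of its speed; a pose out of reach is approached as far as the arm can. A call with a gripper value outside its range is refused whole. The fingers move at their own pace and stop on an object; FORCE is the grip in N (left out, the last holds). Time passes only in rows, so rows that repeat a pose let the fingers close. It gives the time, the measured TCP pose, the force and the opening at its end, in the units of the state.
- robot.read_state(): the state, without advancing time (a new reading comes with each control period).
- robot.read_camera(name): name is "scene" or "top" or "wrist"; returns a dict with "image" (480x640x3 uint8, red, green, blue), "vfov" (degrees; the focal length in pixels is half the picture's height over the tangent of half this angle, whatever the lens; pixels are square), "cx", "cy" (the principal point, pixels), "k1" (the pictures are not rectified: a ray, as slopes to the right and down, at radius r is drawn at 1 + k1 r^2 times it, then the intrinsics apply), "R" (3x3) and "t" (3): a world point X has camera coordinates R X + t. Camera axes: x right, y down, z forward; pixel columns grow to the right and rows downward; lengths in m; the calibration is good to about 2 mm. A picture is of the moment at which its call begins. There is no depth.
- robot.hand_in(): hands the job in, once; it reports no verdict.
Trained networks look in the newest picture that a camera, given by its name, has taken for a name from the list of things; names that differ only in an ending like _2 or _b are one class to them, and where a whole thing is asked for, a point or a joint stands for the part that bears it (a point fixed in the world has none). Each returns a list of dicts, best first, with "conf" (0 to 1); they miss things now and then, are a little off and sometimes report something else, mostly with a low value. They report only what shows in the picture. A call takes as long as a camera call. They do not tell look-alikes from the thing itself.
- robot.boxes_of(target, camera): "centre" ([x, y, z] in m, in the coordinates of the camera as it stood for that picture, good to about 4 mm: the middle of the surface that is visible of it).
- robot.spot_point(target, camera): "centre" ([x, y, z] in m, in the coordinates of the camera as it stood for that picture, good to about 4 mm: a listed point, or the origin of a listed thing).
The state is a dict: "clock": time; "qpos": joint angles; "joint_vel": joint speeds; "tau": joint torques, N m; "tool_pos": TCP position; "tcp_rot": TCP orientation; "wrist_force": force on the tool from outside, world axes, zero at the start; "ft_torque": the same for the moment, N m; "opening": finger opening in m.
Only numpy, scipy, OpenCV 4.12 (cv2) and the standard library are available. Lean on these libraries where they do the work, as an engineer would, in place of code of your own. Each camera call takes 0.05 s, during which the arm holds its last target.

TASK

Load the drying cabinet: lift the locking stay on its lid, pull the drawer right out, stand every board from the wooden stand in the drawer, seated on the floor of a slot that just fits its thickness, and set the white pot upright in the square bay. Then push the drawer fully home, lower the stay flat again to lock it, and after that turn the air valve's lever to half open (45 degrees, on the middle tick mark), leaving the jars standing about where they are.

Things in the scene. Friction and masses are not known exactly. Their poses are not given: they have to be found in the camera images.
- cabinet: grey metal drying cabinet fixed to the table, 120 mm deep (x), 258 mm wide (y), lid (top) at 100 mm. Origin: centre of its underside; x points from its front (the drawer side, towards the robot) to its back, y to the left seen from the front side, z up. At the front right on the lid is the steel stay, on the left the brass valve with a black lever.
- drawer (a joint): plywood drawer of the cabinet, in m: 0 fully home, 0.118 right out; it slides along the cabinet's -x, stiff with about 2 N of friction, and stays where it is left. When the stay is down its hook blocks the drawer after some 4 mm. Front panel 82 mm high, its top edge 90 mm above the table.
- drawer_handle (a point): centre of the drawer's steel grip block: 14 mm deep (x), 24 mm wide (y), 40 mm high, 26 mm before the drawer's front face (its back is 19 mm from the face), on a thin stem at its middle; axes as the cabinet. Moves with the drawer. Pinch it across its 24 mm width from above.
- stay (a joint): steel locking stay, a flat 14 mm wide bar on a hinge on the lid, in rad: 0 flat on the lid with its 6 mm hook hanging 33 mm down in front of the drawer front (locked), grows as its front end is lifted up and back, up to 1.9; stiff hinge, it stays where it is left. It takes about 1 N at the knob. Below about 0.3 rad the hook is still in the drawer's way.
- stay_knob (a point): centre of the stay's black grip knob, a cylinder 16 mm in diameter and 26 mm long across the bar (along the cabinet's y), 22 mm above the bar. Pinched by its two end faces from above it turns freely in the fingers while the stay is swung.
- stay_hinge (a point): the stay's hinge axis (along the cabinet's y), 106 mm above the table; the knob goes round it at 70.5 mm; axes as the cabinet, fixed.
- valve (a joint): lever of the air valve, in rad: 0 closed (lever points to the cabinet's front, -x), pi/4 half open (on the middle tick mark), pi/2 fully open (lever points to the cabinet's +y). It turns clockwise seen from above as it opens, stays where it is left, and needs about 2 N at the grip.
- valve_grip (a point): point to grip on the valve's black lever: bar 14 mm wide, 14 mm high, its top 130 mm above the table, 55 mm from the axis (the bar ends 70 mm from the axis); own x points from the grip towards the axis.
- valve_axis (a point): the valve lever's vertical axis at the lever's middle height, 123 mm above the table.
- slot_1 (a point): floor centre of the drawer's first slot from the left: 12 mm wide (y), 92 mm long (x), 20 mm deep with the dividers' 45 degree sloping tops above as a funnel (tops up to 34 mm above the slot floor); axes as the cabinet. Slot floor 12 mm above the table. Moves with the drawer. For an 8 mm board.
- slot_2 (a point): floor centre of the second slot, 22 mm wide, otherwise like slot_1. For the 18 mm board.
- slot_3 (a point): floor centre of the third slot, 12 mm wide, otherwise like slot_1. For an 8 mm board.
- slot_4 (a point): floor centre of the fourth slot (rightmost), 17 mm wide, otherwise like slot_1. For the 13 mm board.
- bay (a point): floor centre of the square bay at the left end of the drawer, 58 mm wide (y), 60 mm long (x), floor 24 mm above the table, walls 8 mm high all round; axes as the cabinet. The pot stands on this floor between the walls.
- stand: wooden stand fixed to the table, 90 x 196 mm: four slots 20 mm wide and 30 mm deep side by side along its y, at -70, -24, 24 and 70 mm, floors 8 mm above the table, tops of the dividers 38 mm. Origin: centre of its underside. The boards stand on edge in it, lengthwise along its x, in any order.
- board_a_mid (a point): thin board: plain beech board, 80 mm long, 72 mm high, 8 mm thick, standing on a long edge. This point is its middle (36 mm above its lower edge); own x along its length, y through its thickness, z up its height. None if absent in this run.
- board_b_mid (a point): thin board: plain beech board, 80 mm long, 72 mm high, 8 mm thick, standing on a long edge. This point is its middle (36 mm above its lower edge); own x along its length, y through its thickness, z up its height. None if absent in this run.
- board_c_mid (a point): middling board: plain beech board, 80 mm long, 72 mm high, 13 mm thick, standing on a long edge. This point is its middle (36 mm above its lower edge); own x along its length, y through its thickness, z up its height. None if absent in this run.
- board_d_mid (a point): thick board: plain beech board, 80 mm long, 72 mm high, 18 mm thick, standing on a long edge. This point is its middle (36 mm above its lower edge); own x along its length, y through its thickness, z up its height. None if absent in this run.
- pot_mid (a point): open white plastic pot with a white filling of drying agent, 36 mm high, 47 mm across at the rim and 36 mm at the foot; the point is its middle, 18 mm above its foot; z up. It starts on the green cutting mat (3 mm thick).
- jar_a: bystander: small screw-cap jar, 34 mm across and 42 mm high, at the far middle of the table; origin at the foot.
- jar_b: bystander: small screw-cap jar, 33 mm across and 45 mm high, near the robot between the pot and the cabinet; origin at the foot.
- jar_c: bystander: small screw-cap jar, 33 mm across and 42 mm high, to the right; origin at the foot.
Not all that is in view belongs to the job. What is shaped like the part that bears pot_mid but blue is not meant.

How it is judged:
By the outcome, as a careful person would: the job done as asked, in the order asked, and still so for the second after the job is handed in, with the robot touching nothing.
Of board_a, board_b, board_c, board_d only 2 to 4 are there at a start; the rules pass over those that are not, and their reading is None.
At some moment in a run one of pot may be knocked a few centimetres aside while the robot is not near it.
It also fails if it takes over 210 s, if anything falls off the work surface, if the arm or the gripper's body presses on something with over 40 N, if the wrist force passes 120 N, or if a joint passes its speed limit or range.

## Working session

There is one attempt and no reset: what is moved stays moved. The work goes in short steps, Python scripts to look and compute and a shell command to move; the robot and the scene stay as the last step left them, time stands still between calls to the robot, and variables do not carry over. Pictures are saved under pics/ and viewed, and the job is handed in when it is done.

```bash
ls; mkdir -p pics
cat > h.py <<'E'
import numpy as np, cv2
from rig import robot
from scipy.spatial.transform import Rotation as Rn
def cam(name,fn=None):
    c=robot.read_camera(name)
    if fn: cv2.imwrite('pics/'+fn+'.png',c['image'][:,:,::-1])
    c['R']=np.array(c['R']);c['t']=np.array(c['t'])
    return c
def w(c,p): return c['R'].T@(np.array(p)-c['t'])
def px(c,X):
    p=c['R']@np.array(X)+c['t']; u=p[:2]/p[2]; r2=u@u; f=240/np.tan(np.radians(c['vfov'])/2)
    u=u*(1+c['k1']*r2); return u*f+[c['cx'],c['cy']]
def ray(c,uv):
    f=240/np.tan(np.radians(c['vfov'])/2)
    d=(np.array(uv,float)-[c['cx'],c['cy']])/f; u=d.copy()
    for _ in range(30): u=d/(1+c['k1']*(u@u))
    return c['R'].T@np.array([u[0],u[1],1]), -c['R'].T@c['t']
def atz(c,uv,z):
    d,o=ray(c,uv); return o+d*(z-o[2])/d[2]
def find(names,cname,c,kind='spot'):
    for n in names:
        try:
            L=(robot.spot_point if kind=='spot' else robot.boxes_of)(n,cname)
        except Exception as e: print(n,e);continue
        for d in L or []:
            X=w(c,d['centre']); print(cname,n,round(d['conf'],2),np.round(X*1000,1),'px',np.round(px(c,X)))
        if not L: print(cname,n,'none')
def st():
    s=robot.read_state(); print('t',s['clock'],'tcp',np.round(np.array(s['tool_pos'])*1000,1),'rot',np.round(s['tcp_rot'],4),'F',np.round(s['wrist_force'],1),'open',round(s['opening']*1000,1),'q',np.round(s['qpos'],2))
    print(np.round(Rn.from_quat(s['tcp_rot']).as_matrix(),3).tolist())
E
python3 - <<'E'
from h import *
st()
for n in ['scene','top','wrist']:
    c=cam(n,n+'0'); print(n,c['vfov'],c['cx'],c['cy'],c['k1'],np.round(-c['R'].T@c['t'],3),np.round(c['R'],2).tolist())
E
```

```text
pics
t 0.0 tcp [304.7 601.8 291.2] rot [ 0.1635  0.6879 -0.1649  0.6876] F [ 0.4 -0.   0.9] open 87.1 q [-1.13  0.47 -0.05  1.53  0.02  1.14 -0.08]
[[-0.001, 0.452, 0.892], [-0.002, 0.892, -0.452], [-1.0, -0.002, 0.0]]
scene 42.71792030126864 321.2856823631426 232.79182196025553 -0.08980522368376223 [-0.521 -0.809  0.689] [[0.53, -0.85, -0.02], [-0.37, -0.21, -0.91], [0.77, 0.48, -0.42]]
top 48.614435196671586 322.5449001490698 244.10902171716563 -0.03869217944180494 [ 0.447 -0.138  1.231] [[0.01, -1.0, -0.0], [-1.0, -0.0, -0.08], [0.08, 0.0, -1.0]]
wrist 61.49304940045621 323.5191246705792 236.56169545239405 -0.05732974318091614 [0.244 0.633 0.384] [[0.45, 0.89, -0.0], [0.86, -0.44, 0.25], [0.23, -0.12, -0.97]]
```

View pics/scene0.png

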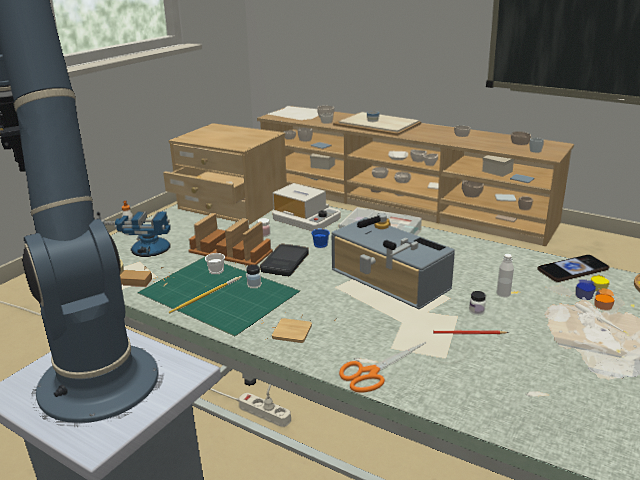

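View pics/top0.png

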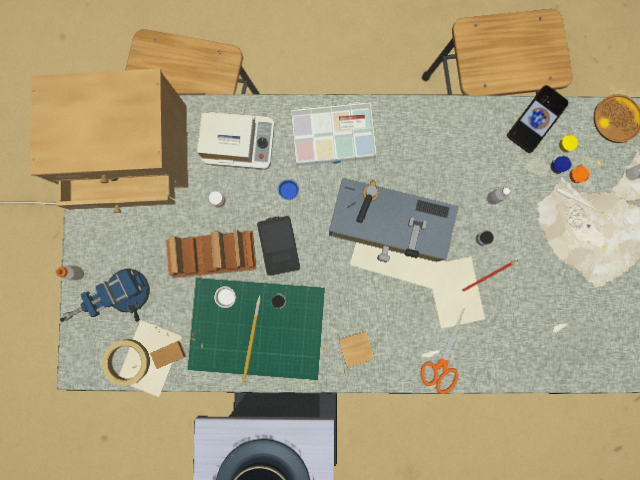

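Run:
```python
from h import *
N=['cabinet','drawer_handle','stay_knob','stay_hinge','valve_grip','valve_axis','slot_1','bay','stand','board_a_mid','board_c_mid','board_d_mid','pot_mid','jar_a']
for n in ['top','scene']:
    c=cam(n); find(N,n,c)
```

```text
top cabinet 0.97 [ 597.4 -285.     5.5] px [389. 224.]
top drawer_handle 0.98 [ 513.1 -266.3   66. ] px [384. 258.]
top stay_knob 0.62 [ 521.3 -314.8  126.2] px [410. 253.]
top stay_hinge 0.85 [ 582.5 -330.2  104.9] px [415. 225.]
top valve_grip 0.63 [ 599.6 -211.6  124.7] px [360. 216.]
top valve_grip 0.25 [532.4  54.7  48.2] px [239. 249.]
top valve_axis 0.74 [ 654.9 -231.1  124.8] px [370. 190.]
top slot_1 0.44 [522.9 128.4   2.4] px [210. 255.]
top slot_1 0.33 [ 518.7 -316.2  129.2] px [411. 254.]
top slot_1 0.26 [ 598.1 -284.8    3.4] px [388. 223.]
top bay none
top stand 0.96 [524.3 123.5   2.2] px [213. 254.]
top board_a_mid 0.6 [530.8  52.4  46. ] px [240. 250.]
top board_a_mid 0.38 [ 597.5 -285.2    6.5] px [389. 224.]
top board_c_mid 0.91 [515.9 195.4  43.8] px [177. 257.]
top board_d_mid 0.85 [526.4  95.   46.3] px [221. 252.]
top pot_mid 0.61 [670.9 -52.4  18.5] px [288. 191.]
top pot_mid 0.53 [423.5  91.   23.2] px [224. 298.]
top pot_mid 0.31 [ 583.  -332.2  104.6] px [416. 225.]
top jar_a 0.68 [ 564.1 -503.1    0.9] px [482. 239.]
top jar_a 0.65 [418.3 -36.6   5.2] px 
[... 377 characters left out ...]
scene valve_grip 0.52 [ 596.4 -207.2  121.9] px [360. 223.]
scene valve_axis 0.95 [ 650.7 -234.4  124.8] px [381. 216.]
scene valve_axis 0.61 [654.5 112.6   4.2] px [264. 232.]
scene slot_1 none
scene bay none
scene stand 0.8 [524.8 122.5  -3.2] px [231. 253.]
scene board_a_mid 0.63 [530.5  58.9  41.7] px [251. 241.]
scene board_c_mid 0.66 [521.8 189.9  42.2] px [208. 231.]
scene board_d_mid 0.77 [530.3 101.7  42.9] px [237. 237.]
scene pot_mid 0.85 [425.   85.9  18.1] px [215. 265.]
scene pot_mid 0.83 [670.7 -52.1  16.7] px [320. 238.]
scene jar_a 0.8 [ 560.8 -502.7    1.1] px [476. 310.]
scene jar_a 0.67 [418.2 -33.1   2.2] px [254. 284.]
scene jar_a 0.49 [655.7 111.8   2.3] px [265. 232.]
```

Run:
```python
from h import *
c=cam('top')
i=c['image'][:,:,::-1]
cv2.imwrite('pics/t1.png',cv2.resize(i[165:285,315:475],None,fx=5,fy=5,interpolation=cv2.INTER_CUBIC))
cv2.imwrite('pics/t2.png',cv2.resize(i[190:310,155:315],None,fx=5,fy=5,interpolation=cv2.INTER_CUBIC))
s=cam('scene')['image'][:,:,::-1]
cv2.imwrite('pics/s1.png',cv2.resize(s[180:320,180:340],None,fx=4,fy=4,interpolation=cv2.INTER_CUBIC))
```

```text
(no output)
```

View pics/t1.png

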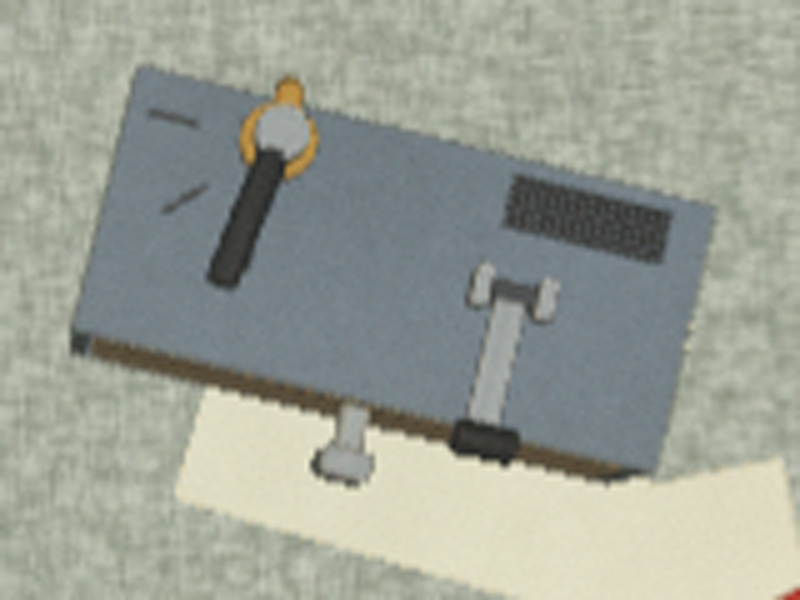

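View pics/t2.png

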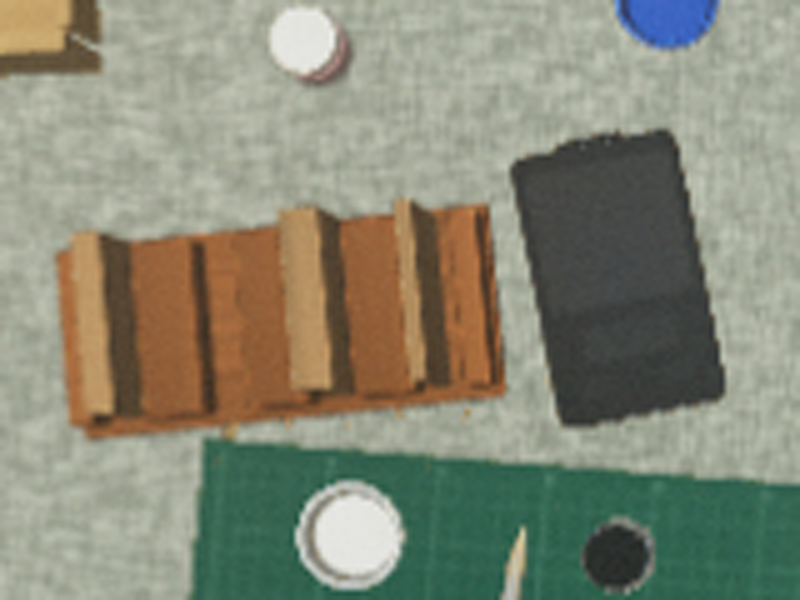

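View pics/s1.png

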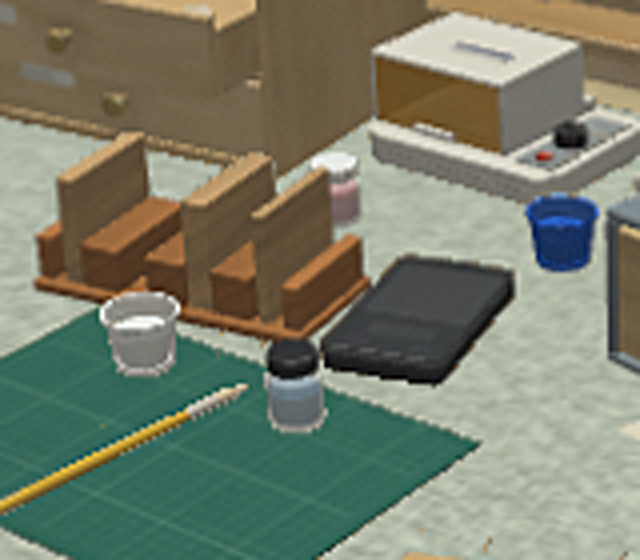

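Run:
```python
from h import *
c=cam('top')
f=lambda x,y,z,ox,oy:atz(c,(x/5+ox,y/5+oy),z)*1000
P=[f(x,y,.1,315,165) for x,y in [(140,67),(713,207),(657,475),(75,330)]]
P=np.array(P);print(np.round(P,1)); 
for a,b in [(0,1),(3,2),(3,0),(2,1)]:
    d=P[b]-P[a]; print(np.hypot(*d[:2]),np.degrees(np.arctan2(d[1],d[0])))
print('ctr',P.mean(0))
print('valve ax',f(283,130,.13,315,165),'lever end',f(223,283,.13,315,165))
print('knob',f(486,438,.136,315,165),'handle',f(345,460,.086,315,165))
for n,pts in dict(c=[(75,235),(105,232),(115,412),(90,415)],d=[(280,210),(318,208),(330,388),(295,390)],a=[(396,200),(411,200),(423,383),(410,385)]).items():
    Q=np.array([f(x,y,.080,155,190) for x,y in pts]); 
    d1=Q[3]-Q[0];d2=Q[2]-Q[1]
    print(n,Q.mean(0).round(1),np.degrees(np.arctan2(d1[1],d1[0])),np.degrees(np.arctan2(d2[1],d2[0])),np.hypot(*d1[:2]),np.hypot(*(Q[1]-Q[0])[:2]))
```

```text
[[ 683.6 -175.7  100. ]
 [ 623.9 -422.5  100. ]
 [ 508.3 -396.7  100. ]
 [ 569.3 -148.1  100. ]]
253.94352248842753 -103.60085051716155
255.93938764674309 -103.77395254084544
117.6465845870418 -13.569473069423518
118.43771095226712 -12.604671869887502
ctr [ 596.27755619 -285.77534807  100.        ]
valve ax [ 650.82374365 -234.7627067   130.        ] lever end [ 586.04614444 -209.53595566  130.        ]
knob [ 521.34816102 -317.82776125  136.        ] handle [ 514.92966405 -265.0332993    86.        ]
c [518.  190.9  80. ] -173.58492488875189 -175.22095562505112 79.06695104637659 13.247888167454766
d [529.2  99.4  80. ] -173.95459197690076 -174.9690779962508 78.99256082689718 16.67168012056011
a [532.5  53.9  80. ] -174.5990210925236 -175.19898145518084 81.07170289355706 6.566494599957126
```

```bash
python3 -m pendant '[[[190,-452,20],[0,0,13.4],60],[[190,-452,20],[0,0,13.4],60],[[190,-452,20],[0,0,13.4],60],[[190,-452,20],[0,0,13.4],60],[[190,-452,20],[0,0,13.4],60],[[190,-452,20],[0,0,13.4],60],[[190,-452,20],[0,0,13.4],60],[[190,-452,20],[0,0,13.4],60],[[190,-452,20],[0,0,13.4],60],[[190,-452,20],[0,0,13.4],60],[[190,-452,20],[0,0,13.4],60],[[190,-452,20],[0,0,13.4],60]]'
python3 -m pendant '[[[20,-467,-20],[0,0,0],60],[[20,-467,-20],[0,0,0],60],[[20,-467,-20],[0,0,0],60],[[20,-467,-20],[0,0,0],60],[[20,-467,-20],[0,0,0],60],[[20,-467,-20],[0,0,0],60],[[20,-467,-20],[0,0,0],60],[[20,-467,-20],[0,0,0],60],[[20,-467,-20],[0,0,0],60],[[20,-467,-20],[0,0,0],60],[[20,-467,-20],[0,0,0],60],[[20,-467,-20],[0,0,0],60]]'
python3 - <<'E'
from h import *
st()
c=cam('wrist','w1')
find(['stay_knob','stay_hinge','drawer_handle','valve_grip','valve_axis','cabinet'],'wrist',c)
E
```

```text
clock: 3.0
tool_pos: [0.4952, 0.1495, 0.3125]
tcp_rot: [0.084, 0.702, -0.083, 0.702]
wrist_force: [-0.2, -0.0, -0.6]
opening: 0.06
clock: 4.2
tool_pos: [0.516, -0.3145, 0.2918]
tcp_rot: [0.083, 0.703, -0.081, 0.702]
wrist_force: [0.3, 0.5, 0.2]
opening: 0.0601
t 4.2 tcp [ 516.  -314.5  291.8] rot [ 0.0826  0.7026 -0.0812  0.7021] F [0.3 0.5 0.2] open 60.1 q [ 0.19  0.36  0.38  1.73 -0.15  1.08  1.96]
[[-0.0, 0.23, 0.973], [0.002, 0.973, -0.23], [-1.0, 0.002, -0.001]]
wrist stay_knob 0.64 [ 520.9 -318.9  128.8] px [318. 247.]
wrist stay_hinge none
wrist drawer_handle 0.68 [ 517.7 -268.9   72.8] px [380. 209.]
wrist valve_grip none
wrist valve_axis none
wrist cabinet 0.97 [ 599.4 -280.7    3.9] px [375. 277.]
```

View pics/w1.png

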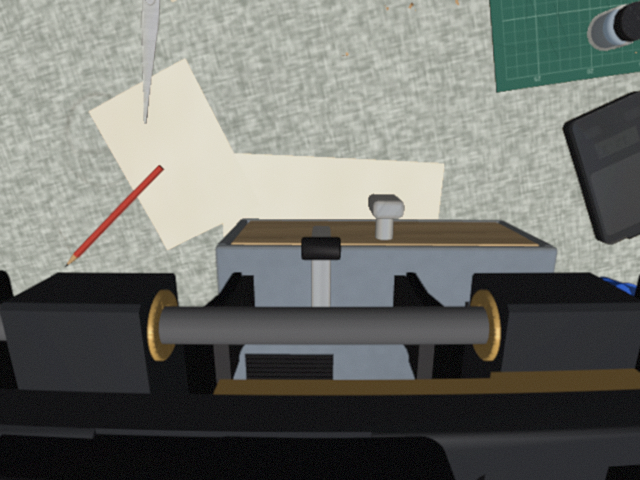

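Run:
```python
from h import *
c=cam('wrist')
print(atz(c,(321,247),.130)*1000, atz(c,(302,250),.128)*1000,atz(c,(340,250),.128)*1000)
P=[atz(c,q,.1)*1000 for q in [(218,247),(555,247)]];print(P,np.degrees(np.arctan2(*(P[1]-P[0])[:2][::-1])))
print('handle',atz(c,(386,208),.08)*1000)
```

```text
[ 520.72617046 -318.63447811  130.        ] [ 520.3966653  -331.54371332  128.        ] [ 526.21644164 -306.98119276  128.        ]
[array([ 511.65453714, -394.80225874,  100.        ]), array([ 569.76859546, -150.11186524,  100.        ])] 76.63976163741957
handle [ 515.95727496 -266.4504414    80.        ]
```

```bash
python3 -m pendant '[[[5,-4,-50],[0,0,0],60],[[5,-4,-85],[0,0,0],55],[[5,-4,-112],[0,0,0],50],[[5,-4,-112],[0,0,0],50],[[5,-4,-112],[0,0,0],20],[[5,-4,-112],[0,0,0],20],[[5,-4,-112],[0,0,0],20],[[5,-4,-112],[0,0,0],20],[[5,-4,-112],[0,0,0],20],[[5,-4,-112],[0,0,0],20]]' 15
python3 - <<'E'
from h import *
for s in range(7,109,7):
    a=np.radians(18.2+s); x=67-70.5*np.cos(a); z=70.5*np.sin(a)-22; print(s,round(x*.973,1),round(-x*.232,1),round(z,1))
c=cam('wrist','w2')
E
```

```text
clock: 5.6
tool_pos: [0.5216, -0.3181, 0.182]
tcp_rot: [0.084, 0.701, -0.081, 0.703]
wrist_force: [-0.1, 5.8, 5.9]
opening: 0.0258
7 3.1 -0.7 8.0
14 7.1 -1.7 15.6
21 12.0 -2.9 22.6
28 17.7 -4.2 28.9
35 24.1 -5.7 34.5
42 31.1 -7.4 39.2
49 38.6 -9.2 43.0
56 46.5 -11.1 45.8
63 54.7 -13.0 47.7
70 63.0 -15.0 48.5
77 71.4 -17.0 48.2
84 79.7 -19.0 46.9
91 87.8 -20.9 44.6
98 95.5 -22.8 41.3
105 102.8 -24.5 37.0
```

View pics/w2.png

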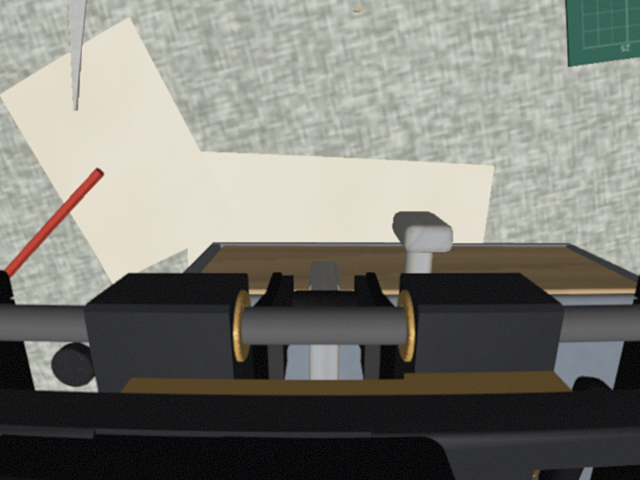

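```bash
python3 -m pendant '[[[3.1,-0.7,8],[0,0,0],20],[[7.1,-1.7,15.6],[0,0,0],20],[[12,-2.9,22.6],[0,0,0],20],[[17.7,-4.2,28.9],[0,0,0],20],[[24.1,-5.7,34.5],[0,0,0],20],[[31.1,-7.4,39.2],[0,0,0],20],[[38.6,-9.2,43],[0,0,0],20],[[46.5,-11.1,45.8],[0,0,0],20],[[54.7,-13,47.7],[0,0,0],20],[[63,-15,48.5],[0,0,0],20],[[71.4,-17,48.2],[0,0,0],20],[[79.7,-19,46.9],[0,0,0],20],[[87.8,-20.9,44.6],[0,0,0],20],[[95.5,-22.8,41.3],[0,0,0],20],[[102,-24.3,37.5],[0,0,0],20],[[102,-24.3,37.5],[0,0,0],20]]'
python3 - <<'E'
from h import *
st(); c=cam('scene','s2'); cv2.imwrite('pics/s2z.png',cv2.resize(c['image'][180:320,320:480,::-1],None,fx=4,fy=4))
c=cam('top'); find(['stay_knob','drawer_handle'],'top',c)
E
```

```text
clock: 7.25
tool_pos: [0.6249, -0.343, 0.2192]
tcp_rot: [0.083, 0.701, -0.081, 0.704]
wrist_force: [2.8, 5.4, 3.3]
opening: 0.0259
t 7.25 tcp [ 624.9 -343.   219.2] rot [ 0.0828  0.7007 -0.0812  0.704 ] F [2.8 5.4 3.3] open 25.9 q [ 0.22  0.6   0.35  1.53 -0.23  1.05  1.96]
[[0.005, 0.23, 0.973], [0.002, 0.973, -0.23], [-1.0, 0.003, 0.004]]
top stay_knob none
top drawer_handle 0.66 [ 515.9 -267.7   69. ] px [384. 257.]
```

View pics/s2z.png

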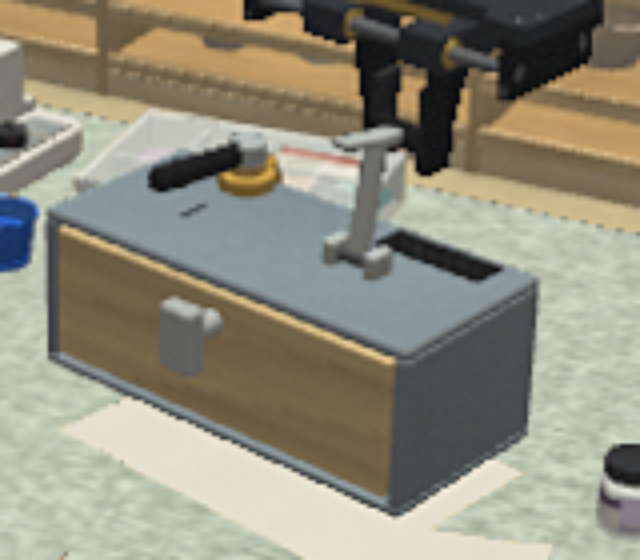

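```bash
python3 - <<'E'
from h import *
c=cam('scene')
for z in [.05,.06,.065,.07,.08]: print(z,px(c,(.510,-.266,z)))
c=cam('top','t3');print(atz(c,(345/5+315,460/5+165),.089)*1000)
E
python3 -m pendant '[[[0,0,0],[0,0,0],40],[[0,0,0],[0,0,0],50],[[0,0,0],[0,0,0],60],[[0,0,40],[0,0,0],60],[[0,0,60],[0,0,0],60],[[-50,30,50],[0,0,0],60],[[-90,55,50],[0,0,0],60],[[-109,76,30],[0,0,0],60],[[-109,76,0],[0,0,0],60],[[-109,76,0],[0,0,0],60],[[-109,76,0],[0,0,0],60]]'
python3 - <<'E'
from h import *
st()
c=cam('wrist','w3')
find(['drawer_handle'],'wrist',c)
E
```

```text
0.05 [364.3824976  273.20149024]
0.06 [364.42893315 269.11869733]
0.065 [364.45213508 267.06714462]
0.07 [364.47532565 265.00879273]
0.08 [364.52167031 260.87160644]
[ 514.75166415 -264.70019253   89.        ]
clock: 8.65
tool_pos: [0.5129, -0.2701, 0.2181]
tcp_rot: [0.083, 0.702, -0.084, 0.702]
wrist_force: [0.8, -0.1, 0.4]
opening: 0.0601
t 8.65 tcp [ 512.9 -270.1  218.1] rot [ 0.0829  0.7023 -0.0835  0.7021] F [ 0.8 -0.1  0.4] open 60.1 q [ 0.14  0.4   0.36  1.86 -0.17  0.91  1.91]
[[-0.0, 0.234, 0.972], [-0.001, 0.972, -0.234], [-1.0, -0.001, -0.0]]
wrist drawer_handle 0.89 [ 514.9 -265.5   71.7] px [332. 246.]
```

View pics/w3.png

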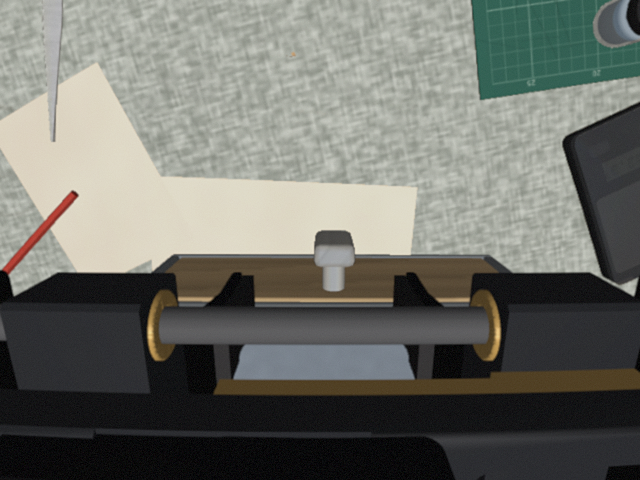

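```bash
python3 -m pendant '[[[2,4,-45],[0,0,0],60],[[2,4,-80],[0,0,0],50],[[2,4,-97],[0,0,0],44],[[2,4,-97],[0,0,0],15],[[2,4,-97],[0,0,0],15],[[2,4,-97],[0,0,0],15],[[2,4,-97],[0,0,0],15],[[2,4,-97],[0,0,0],15],[[2,4,-97],[0,0,0],15]]' 30
python3 -m pendant '[[[-5,1.2,0],[0,0,0],15],[[-14,3.4,0],[0,0,0],15],[[-28,6.7,0],[0,0,0],15],[[-42,10,0],[0,0,0],15],[[-56,13.4,0],[0,0,0],15],[[-70,16.7,0],[0,0,0],15],[[-84,20,0],[0,0,0],15],[[-98,23.4,0],[0,0,0],15],[[-108,25.8,0],[0,0,0],15],[[-113,27,0],[0,0,0],15],[[-115,27.4,0],[0,0,0],15],[[-115.5,27.5,0],[0,0,0],15],[[-115.5,27.5,0],[0,0,0],15]]'
python3 - <<'E'
from h import *
st()
E
```

```text
clock: 9.65
tool_pos: [0.5164, -0.2649, 0.1225]
tcp_rot: [0.083, 0.701, -0.083, 0.704]
wrist_force: [0.7, 3.4, 7.1]
opening: 0.0234
clock: 10.95
tool_pos: [0.4016, -0.2371, 0.1224]
tcp_rot: [0.083, 0.7, -0.082, 0.704]
wrist_force: [4.1, 5.1, 9.7]
opening: 0.0238
t 10.95 tcp [ 401.6 -237.1  122.4] rot [ 0.0828  0.7005 -0.0824  0.7041] F [4.1 5.1 9.7] open 23.8 q [ 0.18  0.38  0.32  2.19 -0.22  0.59  2.  ]
[[0.005, 0.232, 0.973], [-0.0, 0.973, -0.232], [-1.0, 0.001, 0.005]]
```

```bash
python3 -m pendant '[[[0,0,0],[0,0,0],40],[[0,0,0],[0,0,0],50],[[0,0,0],[0,0,0],60],[[0,0,40],[0,0,0],60],[[0,0,90],[0,0,0],60],[[20,0,130],[0,0,0],60],[[50,0,180],[0,0,0],60],[[50,0,200],[0,0,0],60],[[50,0,200],[0,0,0],60]]'
python3 - <<'E'
from h import *
st()
N=['slot_1','slot_2','slot_3','slot_4','bay','drawer_handle']
c=cam('wrist','w4'); find(N,'wrist',c)
c=cam('top','t4'); find(N+['pot_mid','board_a_mid'],'top',c)
cv2.imwrite('pics/t4z.png',cv2.resize(c['image'][185:305,315:475,::-1],None,fx=5,fy=5,interpolation=cv2.INTER_CUBIC))
c=cam('scene','s4'); find(['slot_1','bay'],'scene',c)
E
```

```text
clock: 11.85
tool_pos: [0.4515, -0.2387, 0.3244]
tcp_rot: [0.082, 0.7, -0.083, 0.705]
wrist_force: [0.5, -0.9, 0.9]
opening: 0.0599
t 11.85 tcp [ 451.5 -238.7  324.4] rot [ 0.082   0.6996 -0.0834  0.7049] F [ 0.5 -0.9  0.9] open 59.9 q [ 0.06  0.17  0.39  1.9  -0.07  1.08  1.82]
[[0.007, 0.232, 0.973], [-0.003, 0.973, -0.232], [-1.0, -0.001, 0.008]]
wrist slot_1 0.94 [ 458.2 -348.6   10.6] px [223. 228.]
wrist slot_1 0.93 [ 489.1 -222.1   10.3] px [348. 229.]
wrist slot_1 0.63 [ 472.2 -310.1    9.1] px [262. 232.]
wrist slot_1 0.57 [ 477.6 -262.3   12.8] px [308. 228.]
wrist slot_2 0.94 [ 458.2 -348.6   10.6] px [223. 228.]
wrist slot_2 0.93 [ 489.1 -222.1   10.3] px [348. 229.]
wrist slot_2 0.63 [ 472.2 -310.1    9.1] px [262. 232.]
wrist slot_2 0.57 [ 477.6 -262.3   12.8] px [308. 228.]
wrist slot_3 0.94 [ 458.2 -348.6   10.6] px [223. 228.]
wrist slot_3 0.93 [ 489.1 -222.1   10.3] px [348. 229.]
wrist slot_3 0.63 [ 472.2 -310.1    9.1] px [262. 232.]
wrist slot_3 0.57 [ 477.6 -262.3   12.8] px [308. 228.]
wrist slot_4 0.94 [ 458.2 -348.6   10.6] px [223. 228.]
wrist slot_4 0.93 [ 
[... 287 characters left out ...]
 -220.4   16. ] px [361. 270.]
top slot_2 0.89 [ 489.7 -220.4   16. ] px [361. 270.]
top slot_3 0.89 [ 489.7 -220.4   16. ] px [361. 270.]
top slot_4 0.89 [ 489.7 -220.4   16. ] px [361. 270.]
top bay 0.86 [ 499.6 -169.8   25.3] px [339. 265.]
top drawer_handle none
top pot_mid 0.9 [671.7 -52.3  17.8] px [288. 191.]
top pot_mid 0.89 [387.8  98.6  23.6] px [220. 314.]
top board_a_mid 0.83 [535.1  55.1  44.9] px [239. 248.]
scene slot_1 0.8 [ 481.4 -223.2   11.5] px [341. 290.]
scene slot_1 0.7 [ 466.4 -306.3   13. ] px [371. 302.]
scene slot_1 0.65 [ 477.1 -265.7   11.8] px [357. 295.]
scene slot_1 0.63 [ 456.9 -348.7   10.9] px [388. 310.]
scene bay 0.58 [ 497.2 -174.4   20.6] px [325. 277.]
```

View pics/w4.png

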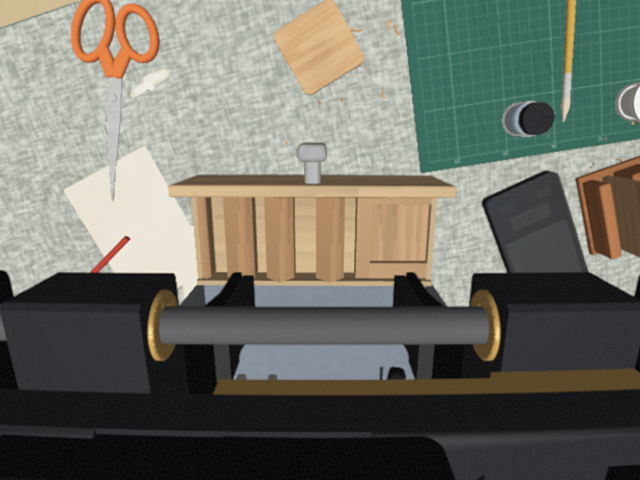

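View pics/t4z.png

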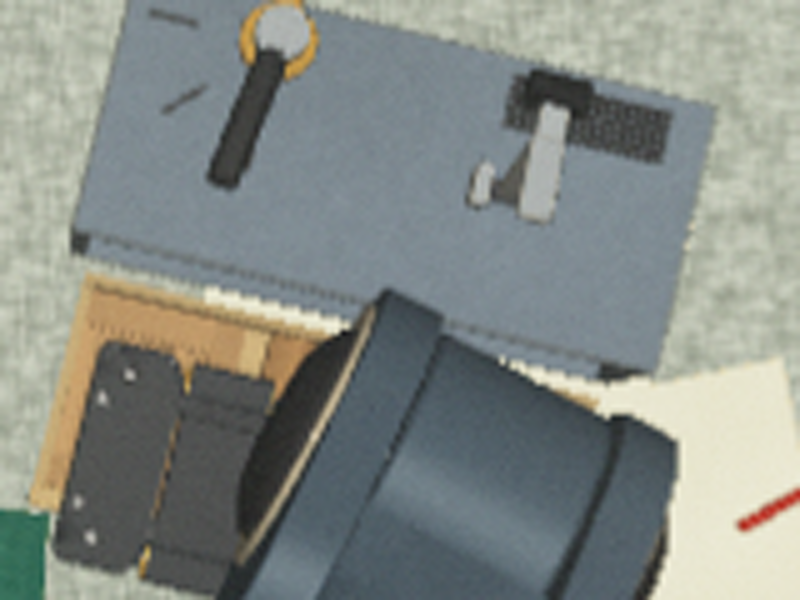

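```bash
python3 -m pendant '[[[65,349,0],[0,0,18.7],60],[[65,349,0],[0,0,18.7],60],[[65,349,0],[0,0,18.7],60],[[65,349,0],[0,0,18.7],60],[[65,349,0],[0,0,18.7],60],[[65,349,0],[0,0,18.7],60],[[65,349,0],[0,0,18.7],60],[[65,349,0],[0,0,18.7],60],[[65,349,0],[0,0,18.7],60],[[65,349,0],[0,0,18.7],60]]'
python3 - <<'E'
from h import *
st()
N=['board_a_mid','board_c_mid','board_d_mid','stand']
c=cam('wrist','w5'); find(N,'wrist',c)
c=cam('top','t5'); find(['slot_1','bay','drawer_handle','pot_mid'],'top',c)
cv2.imwrite('pics/t5z.png',cv2.resize(c['image'][235:315,310:450,::-1],None,fx=5.7,fy=5.7,interpolation=cv2.INTER_CUBIC))
E
```

```text
clock: 13.8
tool_pos: [0.5144, 0.11, 0.3206]
tcp_rot: [-0.032, 0.707, 0.031, 0.706]
wrist_force: [-0.3, -0.6, 0.1]
opening: 0.06
t 13.8 tcp [514.4 110.  320.6] rot [-0.032   0.7065  0.0314  0.7062] F [-0.3 -0.6  0.1] open 60.0 q [-0.37  0.2   0.1   1.85 -0.02  1.09  1.39]
[[-0.0, -0.09, 0.996], [-0.001, 0.996, 0.09], [-1.0, -0.001, -0.0]]
wrist board_a_mid 0.68 [539.   51.   42.6] px [260. 227.]
wrist board_c_mid 0.6 [524.  196.2  39.9] px [414. 224.]
wrist board_d_mid 0.84 [528.  104.3  40.5] px [317. 220.]
wrist board_d_mid 0.7 [418.6 -36.7   2.8] px [183.  90.]
wrist stand 0.91 [526.6 123.9  -0. ] px [336. 212.]
top slot_1 0.69 [ 475.5 -264.7   11.4] px [380. 276.]
top slot_1 0.63 [ 486.1 -216.6   13.4] px [359. 271.]
top slot_1 0.61 [ 459.1 -350.8   13.1] px [418. 283.]
top bay 0.94 [ 498.6 -169.    27.3] px [339. 266.]
top drawer_handle 0.95 [ 398.9 -237.6   70.5] px [371. 311.]
top pot_mid 0.71 [385.6  97.1  22.2] px [221. 315.]
top pot_mid 0.7 [ 564.2 -502.1    0.9] px [481. 238.]
top pot_mid 0.68 [668.9 -50.   18.1] px [287. 192.]
```

View pics/w5.png

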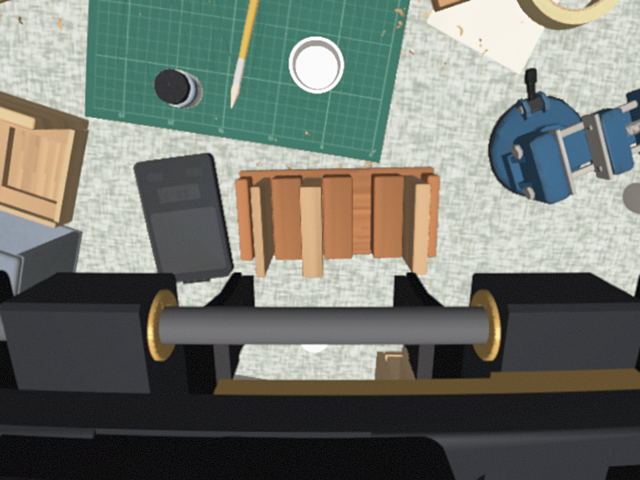

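View pics/t5z.png

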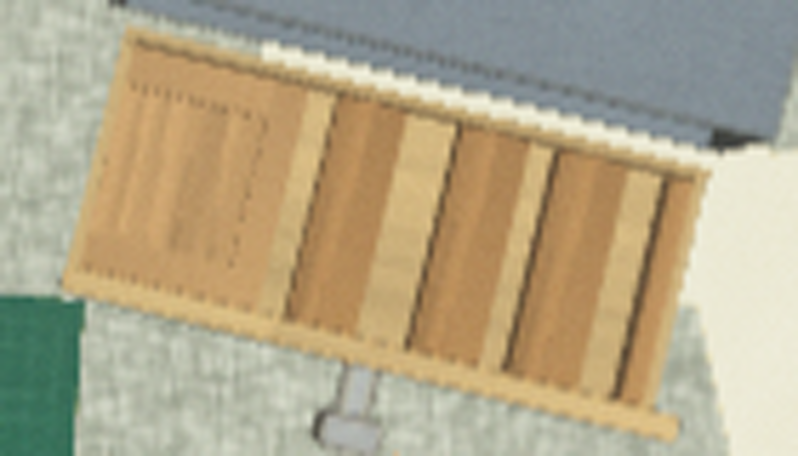

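Run:
```python
from h import *
c=cam('top')
f=lambda p,z:atz(c,(p[0]/5.7+310-.4,p[1]/5.7+235-.4),z)[:2]*1000
a=np.radians(-13.4);Rc=np.array([[np.cos(a),-np.sin(a)],[np.sin(a),np.cos(a)]])
o=np.array([598,-286.])
for n,l,r in [(1,(285,205),(311,208)),(2,(384,225),(432,234)),(3,(505,254),(530,260)),(4,(604,279),(640,288))]:
    L=Rc.T@(f(l,.032)-o);R=Rc.T@(f(r,.012)-o); m=(L+R)/2
    print(n,'cab L',L.round(1),'R',R.round(1),'mid',m.round(1),'world',(Rc@m+o).round(1))
for n,p in [('slot1',(488,-221)),('2',(477.5,-264)),('3',(470,-308)),('4',(458.3,-349.3)),('bay',(498.5,-171.5)),('handle0',(514.7,-266)),('hinge',(584.5,-334)),('vax',(652.5,-234))]:
    print(n,(Rc.T@(np.array(p)-o)).round(1))
# drawer rim corners at z? front panel top .09
print('panel',[Rc.T@(f(p,.09)-o) for p in [(62,285),(678,430)]])
# boards in wrist? top faces
c=cam('wrist')
print(robot.read_state()['clock'])
for n,p in dict(a=[(251,178),(261,178),(254,275),(268,275)],d=[(302,187),(322,187),(302,277),(323,277)],c=[(414,185),(428,185),(413,274),(428,276)]).items():
    Q=np.array([atz(c,q,.08)[:2]*1000 for q in p]); print(n,Q.round(1).tolist(),Q.mean(0).round(1))
```

```text
1 cab L [-124.    42.6] R [-121.8   31. ] mid [-122.9   36.8] world [ 487.  -221.7]
2 cab L [-122.4    2.7] R [-120.4  -18.7] mid [-121.4   -8. ] world [ 478.  -265.6]
3 cab L [-122.3  -46.4] R [-121.3  -59.4] mid [-121.8  -52.9] world [ 467.3 -309.2]
4 cab L [-122.6  -86.7] R [-121.8 -104.9] mid [-122.2  -95.8] world [ 456.9 -350.9]
slot1 [-122.1   37.7]
2 [-122.3   -6.5]
3 [-119.4  -51.1]
4 [-121.2  -94. ]
bay [-123.3   88.3]
handle0 [-85.7   0.2]
hinge [ -2.  -49.8]
vax [41.  63.2]
panel [array([-175.84225665,  120.21842794]), array([-173.95001919, -116.90134817])]
14.4
a [[489.4, 48.6], [488.7, 56.8], [574.0, 55.2], [572.8, 67.4]] [531.2  57. ]
d [[493.0, 91.1], [491.5, 107.6], [571.9, 97.3], [570.2, 115.6]] [531.7 102.9]
c [[482.7, 183.4], [481.6, 195.0], [560.3, 194.1], [561.0, 207.6]] [521.4 195. ]
```

```bash
python3 -m pendant '[[[10,-4,-45],[0,0,0],42],[[16,-9,-90],[0,0,0],42],[[16,-9,-130],[0,0,0],42],[[16,-9,-130],[0,0,0],42],[[16,-9,-130],[0,0,0],42]]'
python3 - <<'E'
from h import *
st()
c=cam('wrist','w6'); find(['board_d_mid','board_a_mid'],'wrist',c)
E
```

```text
clock: 14.9
tool_pos: [0.5307, 0.1026, 0.1912]
tcp_rot: [-0.032, 0.707, 0.032, 0.706]
wrist_force: [0.3, -0.6, 0.2]
opening: 0.0424
t 14.9 tcp [530.7 102.6 191.2] rot [-0.0324  0.7065  0.0324  0.7062] F [ 0.3 -0.6  0.2] open 42.4 q [-0.34  0.37  0.09  1.96 -0.05  0.82  1.44]
[[-0.001, -0.092, 0.996], [-0.0, 0.996, 0.092], [-1.0, 0.0, -0.001]]
wrist board_d_mid none
wrist board_a_mid 0.88 [538.3  50.4  43.5] px [239. 249.]
```

View pics/w6.png

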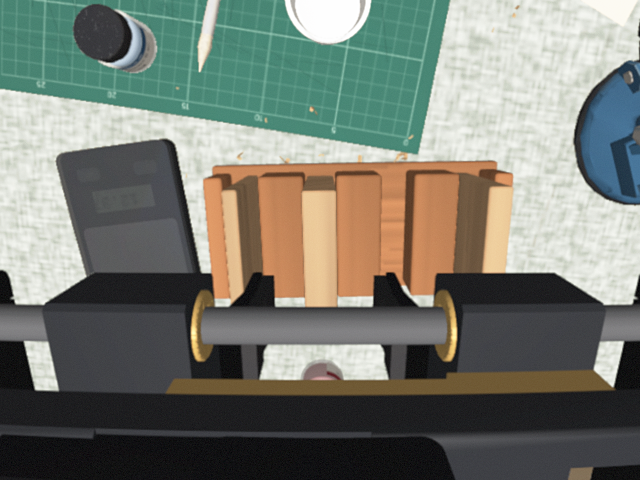

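Run:
```python
from h import *
c=cam('wrist')
for n,p in dict(d=[(304,191),(335,191),(305,305),(337,305)],a=[(222,191),(239,188),(231,298),(243,298)]).items():
    print(n,np.array([atz(c,q,.08)[:2]*1000 for q in p]).round(1).tolist())
print(px(c,np.array([.5307,.1026,.08])))
```

```text
d [[495.2, 89.3], [493.7, 105.1], [558.3, 94.9], [556.6, 112.5]]
a [[499.0, 47.3], [496.7, 56.0], [557.9, 53.8], [557.3, 60.5]]
[323.55381446 259.00767192]
```

```bash
python3 -m pendant '[[[1,-2,-40],[0,0,0],42],[[1,-2,-72],[0,0,0],42],[[1,-2,-72],[0,0,0],42],[[1,-2,-72],[0,0,0],10],[[1,-2,-72],[0,0,0],10],[[1,-2,-72],[0,0,0],10],[[1,-2,-72],[0,0,0],10],[[1,-2,-72],[0,0,0],10]]' 25
python3 -c "
from h import *
st()"
```

```text
clock: 15.9
tool_pos: [0.5322, 0.1006, 0.1201]
tcp_rot: [-0.032, 0.706, 0.033, 0.707]
wrist_force: [-1.5, 0.5, 6.8]
opening: 0.0179
t 15.9 tcp [532.2 100.6 120.1] rot [-0.0321  0.7056  0.0326  0.7071] F [-1.5  0.5  6.8] open 17.9 q [-0.33  0.47  0.08  2.01 -0.06  0.66  1.45]
[[0.002, -0.091, 0.996], [0.001, 0.996, 0.091], [-1.0, 0.001, 0.002]]
```

```bash
python3 -m pendant '[[[0,0,30],[0,0,0],10],[[0,0,75],[0,0,0],10],[[0,0,120],[0,0,0],10],[[-10,-40,140],[0,0,-3],10],[[-20,-85,140],[0,0,-6],10],[[-26,-130,140],[0,0,-9],10],[[-32,-175,140],[0,0,-12],10],[[-38,-220,140],[0,0,-15],10],[[-44,-265,140],[0,0,-18.6],10],[[-50,-310,140],[0,0,-18.6],10],[[-54.6,-345,140],[0,0,-18.6],10],[[-54.6,-365.4,130],[0,0,-18.6],10],[[-54.6,-365.4,105],[0,0,-18.6],10],[[-54.6,-365.4,105],[0,0,-18.6],10],[[-54.6,-365.4,105],[0,0,-18.6],10]]'
python3 - <<'E'
from h import *
st()
c=cam('wrist','w7');c2=cam('scene','s7');cv2.imwrite('pics/s7z.png',cv2.resize(c2['image'][200:340,300:460,::-1],None,fx=4,fy=4,interpolation=cv2.INTER_CUBIC))
E
```

```text
clock: 17.4
tool_pos: [0.4767, -0.2644, 0.2237]
tcp_rot: [0.082, 0.703, -0.082, 0.702]
wrist_force: [0.5, 0.2, -0.5]
opening: 0.018
t 17.4 tcp [ 476.7 -264.4  223.7] rot [ 0.0822  0.7028 -0.0818  0.7019] F [ 0.5  0.2 -0.5] open 18.0 q [ 0.16  0.34  0.34  1.93 -0.14  0.89  1.91]
[[-0.001, 0.23, 0.973], [0.001, 0.973, -0.23], [-1.0, 0.001, -0.001]]
```

View pics/w7.png

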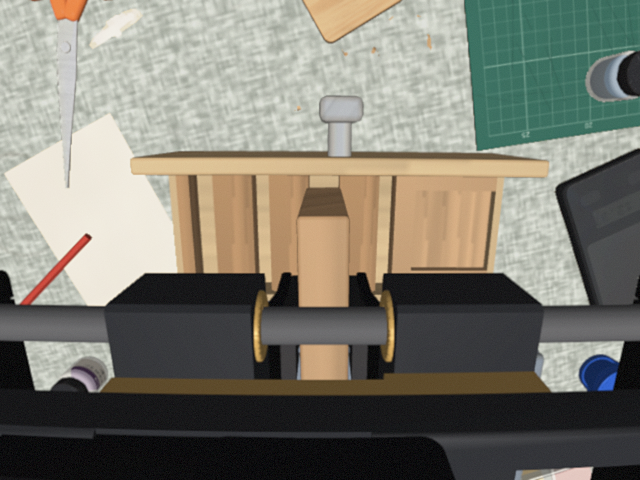

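View pics/s7z.png

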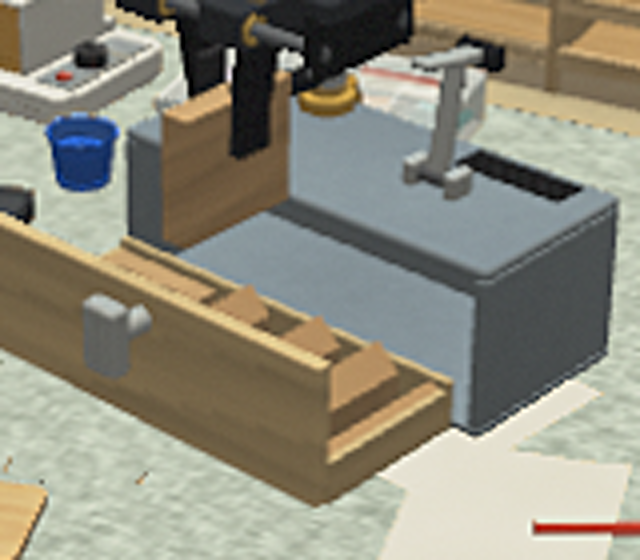

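Run:
```python
from h import *
c=cam('wrist')
a=np.radians(-13.4);Rc=np.array([[np.cos(a),-np.sin(a)],[np.sin(a),np.cos(a)]])
o=np.array([598,-286.])
g=lambda p,z:(Rc.T@(atz(c,p,z)[:2]*1000-o)).round(1)
print('board low front',g((325,188),.1116),'top front',g((323,216),.1836))
print('slot floors', [(g(p,.012)) for p in [(311,182),(339,182)]])
print('panel top inner L',g((140,175),.09),g((545,175),.09), 'front', g((132,160),.09))
print('s1 floor strip R?', g((378,230),.012),g((391,230),.012))
print('s3', g((257,230),.012),g((270,230),.012),'s4',g((196,230),.012),g((213,230),.012))
s=robot.read_state(); print('tcp cab',Rc.T@(np.array(s['tool_pos'])[:2]*1000-o))
```

```text
board low front [-161.8   -6.4] top front [-162.3   -7.3]
slot floors [array([-152.5,  -16.6]), array([-152.6,    4.6])]
panel top inner L [-166.3 -111.2] [-167.1  119.2] front [-174.7 -114.9]
s1 floor strip R? [-115.3   35.5] [-115.3   45.6]
s3 [-115.   -58.9] [-115.1  -48.7] s4 [-114.9 -106.9] [-115.   -93.5]
tcp cab [-122.11741419   -7.09735036]
```

```bash
python3 -m pendant '[[[0,0,-25],[0,0,0],10],[[0,0,-50],[0,0,0],10],[[0,0,-65],[0,0,0],10],[[0,0,-75],[0,0,0],10],[[0,0,-85],[0,0,0],10],[[0,0,-92],[0,0,0],10],[[0,0,-97],[0,0,0],10],[[0,0,-99],[0,0,0],10],[[0,0,-99],[0,0,0],10]]'
python3 - <<'E'
from h import *
st()
c=cam('wrist','w8');c2=cam('scene','s8');cv2.imwrite('pics/s8z.png',cv2.resize(c2['image'][200:340,300:460,::-1],None,fx=4,fy=4,interpolation=cv2.INTER_CUBIC))
E
```

```text
clock: 18.45
tool_pos: [0.4769, -0.2651, 0.1248]
tcp_rot: [0.082, 0.702, -0.082, 0.702]
wrist_force: [0.4, 0.6, -2.0]
opening: 0.0178
t 18.45 tcp [ 476.9 -265.1  124.8] rot [ 0.0823  0.7023 -0.0823  0.7024] F [ 0.4  0.6 -2. ] open 17.8 q [ 0.2   0.48  0.29  2.01 -0.21  0.68  1.97]
[[0.0, 0.231, 0.973], [-0.0, 0.973, -0.231], [-1.0, 0.0, 0.0]]
```

View pics/s8z.png

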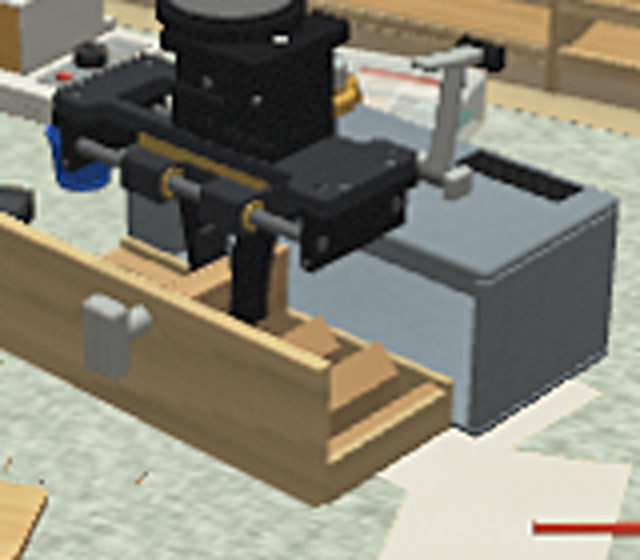

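```bash
python3 -m pendant '[[[0,0,0],[0,0,0],24],[[0,0,0],[0,0,0],36],[[0,0,0],[0,0,0],36],[[0,0,40],[0,0,0],36],[[0,0,90],[0,0,0],40],[[0,20,120],[0,0,0],42],[[8,65,120],[0,0,3],42],[[16,110,120],[0,0,6],42],[[25,155,120],[0,0,9],42],[[34,200,120],[0,0,12],42],[[43,245,120],[0,0,15],42],[[52,290,120],[0,0,18.6],42],[[58.5,320,100],[0,0,18.6],42],[[58.5,320,66],[0,0,18.6],42],[[58.5,320,66],[0,0,18.6],42],[[58.5,320,66],[0,0,18.6],42]]'
python3 - <<'E'
from h import *
st()
c=cam('wrist','w9');c2=cam('scene','s9');cv2.imwrite('pics/s9z.png',cv2.resize(c2['image'][200:340,300:460,::-1],None,fx=4,fy=4,interpolation=cv2.INTER_CUBIC))
E
```

```text
clock: 20.15
tool_pos: [0.5352, 0.0542, 0.1909]
tcp_rot: [-0.032, 0.707, 0.032, 0.706]
wrist_force: [1.1, -0.1, -0.2]
opening: 0.0422
t 20.15 tcp [535.2  54.2 190.9] rot [-0.0322  0.7068  0.0317  0.706 ] F [ 1.1 -0.1 -0.2] open 42.2 q [-0.29  0.36  0.14  1.97 -0.07  0.81  1.55]
[[-0.001, -0.09, 0.996], [-0.001, 0.996, 0.09], [-1.0, -0.001, -0.001]]
```

View pics/w9.png

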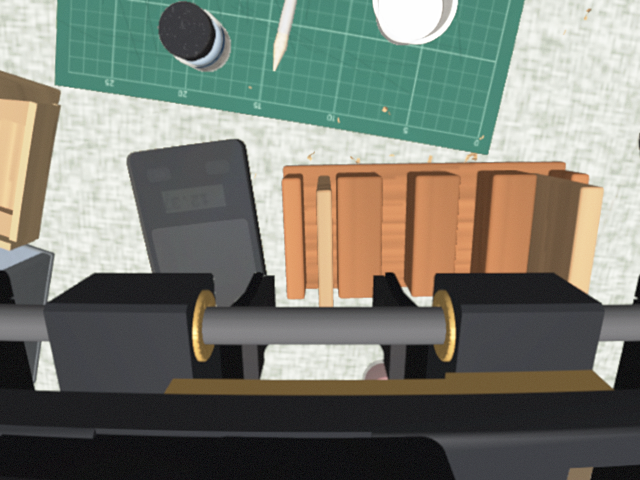

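View pics/s9z.png

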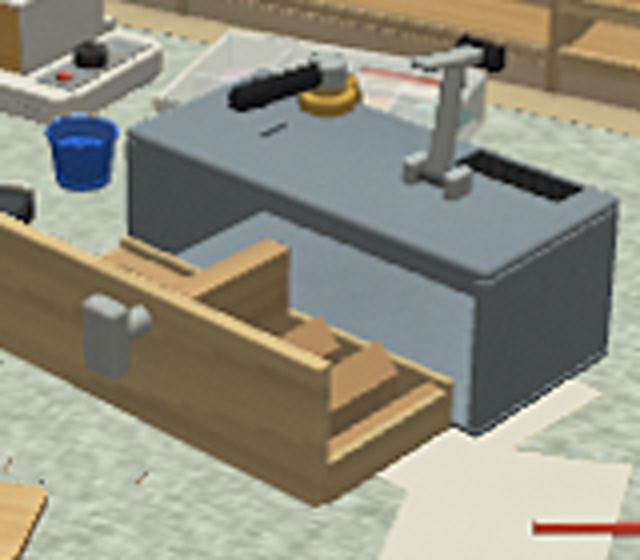

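```bash
python3 -m pendant '[[[1,0,-40],[0,0,0],42],[[1,0,-72],[0,0,0],42],[[1,0,-72],[0,0,0],42],[[1,0,-72],[0,0,0],4],[[1,0,-72],[0,0,0],4],[[1,0,-72],[0,0,0],4],[[1,0,-72],[0,0,0],4],[[1,0,-72],[0,0,0],4],[[1,0,-72],[0,0,0],4]]' 20
python3 -c "
from h import *
st()"
python3 -m pendant '[[[0,0,30],[0,0,0],4],[[0,0,75],[0,0,0],4],[[0,0,120],[0,0,0],4],[[-10,-40,140],[0,0,-3],4],[[-20,-85,140],[0,0,-6],4],[[-28,-130,140],[0,0,-9],4],[[-36,-175,140],[0,0,-12],4],[[-45,-220,140],[0,0,-15],4],[[-54,-265,140],[0,0,-18.6],4],[[-62,-310,140],[0,0,-18.6],4],[[-69,-345,140],[0,0,-18.6],4],[[-69,-363.4,130],[0,0,-18.6],4],[[-69,-363.4,105],[0,0,-18.6],4],[[-69,-363.4,105],[0,0,-18.6],4],[[-69,-363.4,105],[0,0,-18.6],4]]'
cat > chk.py <<'E'
from h import *
import sys
a=np.radians(-13.4);Rc=np.array([[np.cos(a),-np.sin(a)],[np.sin(a),np.cos(a)]])
o=np.array([598,-286.])
def g(c,p,z):return (Rc.T@(atz(c,p,z)[:2]*1000-o)).round(1)
def tc():
    s=robot.read_state(); return (Rc.T@(np.array(s['tool_pos'])[:2]*1000-o)).round(1)
E
python3 - <<'E'
from chk import *
st();print(tc())
c=cam('wrist','w10')
E
```

```text
clock: 21.15
tool_pos: [0.5366, 0.0551, 0.1193]
tcp_rot: [-0.032, 0.706, 0.032, 0.707]
wrist_force: [-0.2, 0.1, 4.6]
opening: 0.0078
t 21.15 tcp [536.6  55.1 119.3] rot [-0.0323  0.7061  0.0324  0.7066] F [-0.2  0.1  4.6] open 7.8 q [-0.28  0.47  0.12  2.02 -0.09  0.66  1.57]
[[0.001, -0.091, 0.996], [0.0, 0.996, 0.091], [-1.0, 0.0, 0.001]]
clock: 22.65
tool_pos: [0.4673, -0.3078, 0.2236]
tcp_rot: [0.082, 0.703, -0.082, 0.702]
wrist_force: [0.9, 0.9, -0.1]
opening: 0.008
t 22.65 tcp [ 467.3 -307.8  223.6] rot [ 0.0823  0.7028 -0.0817  0.7019] F [ 0.9  0.9 -0.1] open 8.0 q [ 0.21  0.37  0.37  1.9  -0.17  0.91  2.01]
[[-0.001, 0.23, 0.973], [0.001, 0.973, -0.23], [-1.0, 0.001, -0.001]]
[-122.1  -51.5]
```

View pics/w10.png

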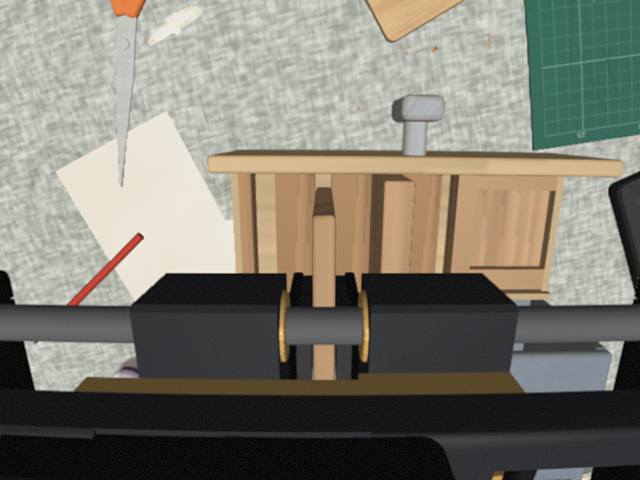

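```bash
python3 -m pendant '[[[0,0,-25],[0,0,0],4],[[0,0,-50],[0,0,0],4],[[0,0,-65],[0,0,0],4],[[0,0,-75],[0,0,0],4],[[0,0,-85],[0,0,0],4],[[0,0,-92],[0,0,0],4],[[0,0,-97],[0,0,0],4],[[0,0,-99.5],[0,0,0],4],[[0,0,-99.5],[0,0,0],4]]'
python3 - <<'E'
from chk import *
st();print(tc())
c=cam('wrist','w11')
E
```

```text
clock: 23.6
tool_pos: [0.4673, -0.3085, 0.1242]
tcp_rot: [0.082, 0.702, -0.082, 0.702]
wrist_force: [0.4, -0.0, -0.4]
opening: 0.0081
t 23.6 tcp [ 467.3 -308.5  124.2] rot [ 0.0823  0.7023 -0.0823  0.7023] F [ 0.4 -0.  -0.4] open 8.1 q [ 0.26  0.5   0.32  1.97 -0.24  0.7   2.07]
[[-0.0, 0.231, 0.973], [0.0, 0.973, -0.231], [-1.0, 0.0, -0.0]]
[-121.9  -52.1]
```

View pics/w11.png

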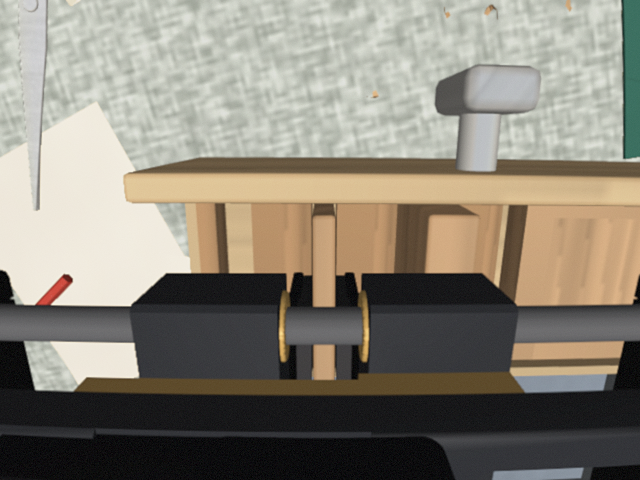

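```bash
python3 -m pendant '[[[0,0,0],[0,0,0],16],[[0,0,0],[0,0,0],24],[[0,0,0],[0,0,0],24],[[0,0,40],[0,0,0],24],[[0,0,90],[0,0,0],30],[[0,20,120],[0,0,0],42],[[10,65,120],[0,0,2],42],[[20,110,120],[0,0,4],42],[[30,155,120],[0,0,6],42],[[40,200,120],[0,0,9],42],[[50,245,120],[0,0,12],42],[[53,290,120],[0,0,15],42],[[53,335,120],[0,0,18.6],42],[[53,380,120],[0,0,18.6],42],[[53,425,110],[0,0,18.6],42],[[53,470,90],[0,0,18.6],42],[[53,501,66],[0,0,18.6],42],[[53,501,66],[0,0,18.6],42],[[53,501,66],[0,0,18.6],42]]'
python3 - <<'E'
from chk import *
st()
c=cam('wrist','w12');find(['board_c_mid'],'wrist',c)
c2=cam('top','t12');cv2.imwrite('pics/t12z.png',cv2.resize(c2['image'][235:315,310:450,::-1],None,fx=5.7,fy=5.7,interpolation=cv2.INTER_CUBIC))
E
```

```text
clock: 25.55
tool_pos: [0.52, 0.1929, 0.1897]
tcp_rot: [-0.033, 0.707, 0.033, 0.706]
wrist_force: [0.6, -0.8, 0.3]
opening: 0.0425
t 25.55 tcp [520.  192.9 189.7] rot [-0.0332  0.7068  0.0326  0.7059] F [ 0.6 -0.8  0.3] open 42.5 q [-0.51  0.39  0.1   1.93 -0.05  0.83  1.28]
[[-0.001, -0.093, 0.996], [-0.001, 0.996, 0.093], [-1.0, -0.001, -0.001]]
wrist board_c_mid none
```

View pics/w12.png

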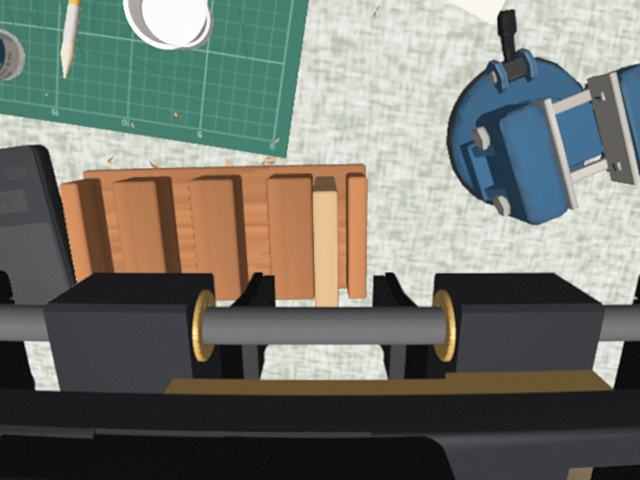

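View pics/t12z.png

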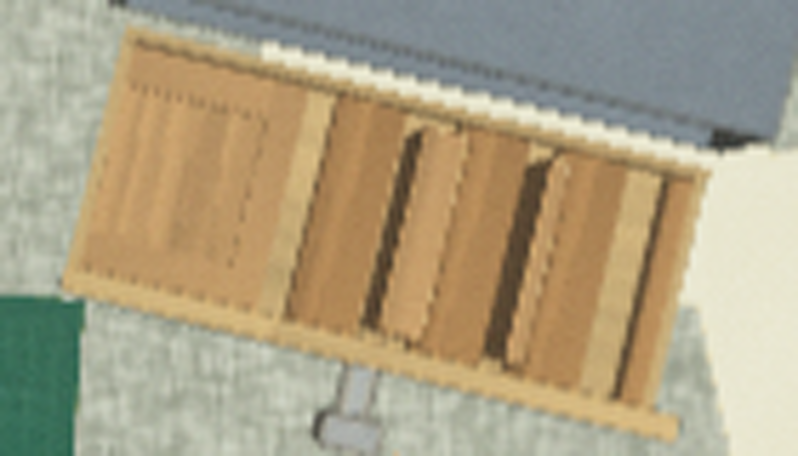

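```bash
python3 -m pendant '[[[1,1,-40],[0,0,0],42],[[1,1,-71],[0,0,0],42],[[1,1,-71],[0,0,0],42],[[1,1,-71],[0,0,0],8],[[1,1,-71],[0,0,0],8],[[1,1,-71],[0,0,0],8],[[1,1,-71],[0,0,0],8],[[1,1,-71],[0,0,0],8],[[1,1,-71],[0,0,0],8]]' 22
python3 -c "
from h import *
st()"
python3 -m pendant '[[[0,0,30],[0,0,0],8],[[0,0,75],[0,0,0],8],[[0,0,120],[0,0,0],8],[[0,-45,140],[0,0,-2],8],[[0,-90,140],[0,0,-4],8],[[0,-135,140],[0,0,-6],8],[[-5,-180,140],[0,0,-8],8],[[-12,-225,140],[0,0,-10],8],[[-20,-270,140],[0,0,-12],8],[[-28,-315,140],[0,0,-14],8],[[-36,-360,140],[0,0,-16],8],[[-44,-405,140],[0,0,-18.6],8],[[-54,-450,140],[0,0,-18.6],8],[[-64.4,-495,140],[0,0,-18.6],8],[[-64.4,-530,140],[0,0,-18.6],8],[[-64.4,-545.5,130],[0,0,-18.6],8],[[-64.4,-545.5,105],[0,0,-18.6],8],[[-64.4,-545.5,105],[0,0,-18.6],8],[[-64.4,-545.5,105],[0,0,-18.6],8]]'
python3 - <<'E'
from chk import *
st();print(tc())
c=cam('wrist','w13')
E
```

```text
clock: 26.6
tool_pos: [0.5218, 0.1938, 0.1202]
tcp_rot: [-0.032, 0.706, 0.033, 0.707]
wrist_force: [-1.1, -0.3, 6.0]
opening: 0.013
t 26.6 tcp [521.8 193.8 120.2] rot [-0.0321  0.7059  0.0325  0.7068] F [-1.1 -0.3  6. ] open 13.0 q [-0.5   0.49  0.09  1.97 -0.07  0.68  1.29]
[[0.001, -0.091, 0.996], [0.001, 0.996, 0.091], [-1.0, 0.001, 0.001]]
clock: 28.5
tool_pos: [0.4568, -0.3513, 0.224]
tcp_rot: [0.082, 0.703, -0.082, 0.702]
wrist_force: [-0.0, -0.4, -1.0]
opening: 0.0128
t 28.5 tcp [ 456.8 -351.3  224. ] rot [ 0.0824  0.7028 -0.0817  0.7018] F [-0.  -0.4 -1. ] open 12.8 q [ 0.26  0.4   0.42  1.87 -0.2   0.92  2.11]
[[-0.001, 0.231, 0.973], [0.001, 0.973, -0.231], [-1.0, 0.001, -0.002]]
[-122.2  -96.2]
```

View pics/w13.png

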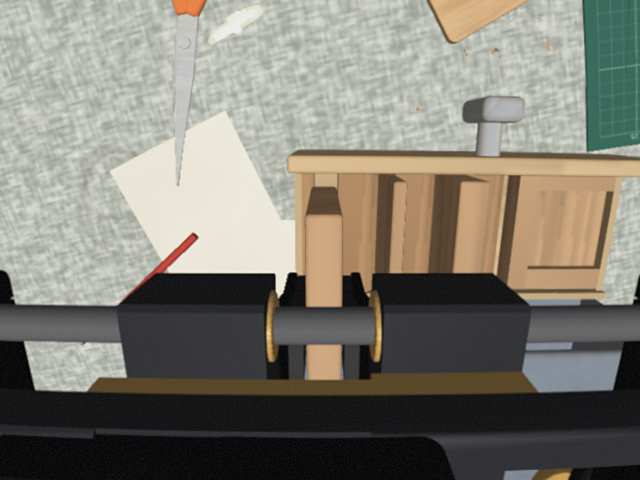

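```bash
python3 -m pendant '[[[0.3,1.3,-25],[0,0,0],8],[[0.3,1.3,-50],[0,0,0],8],[[0.3,1.3,-65],[0,0,0],8],[[0.3,1.3,-75],[0,0,0],8],[[0.3,1.3,-85],[0,0,0],8],[[0.3,1.3,-92],[0,0,0],8],[[0.3,1.3,-97],[0,0,0],8],[[0.3,1.3,-99.5],[0,0,0],8],[[0.3,1.3,-99.5],[0,0,0],8]]'
python3 - <<'E'
from chk import *
st();print(tc())
E
```

```text
clock: 29.45
tool_pos: [0.4573, -0.3507, 0.1247]
tcp_rot: [0.082, 0.702, -0.082, 0.702]
wrist_force: [0.2, -0.0, -2.3]
opening: 0.0127
t 29.45 tcp [ 457.3 -350.7  124.7] rot [ 0.0823  0.7023 -0.0822  0.7023] F [ 0.2 -0.  -2.3] open 12.7 q [ 0.31  0.53  0.36  1.94 -0.27  0.72  2.17]
[[-0.0, 0.231, 0.973], [0.0, 0.973, -0.231], [-1.0, 0.0, -0.0]]
[-121.9  -95.5]
```

```bash
python3 -m pendant '[[[0,0,0],[0,0,0],20],[[0,0,0],[0,0,0],28],[[0,0,0],[0,0,0],28],[[0,0,40],[0,0,0],28],[[0,0,90],[0,0,0],40],[[0,20,130],[0,0,0],60],[[0,65,130],[0,0,0],70],[[0,110,130],[0,0,4],70],[[0,155,130],[0,0,8],70],[[0,200,130],[0,0,12],70],[[0,245,130],[0,0,16],70],[[0,290,130],[0,0,20],70],[[0,335,130],[0,0,24],70],[[0,380,130],[0,0,27],70],[[0,420,130],[0,0,27],70],[[0,450,130],[0,0,27],70],[[0,450,130],[0,0,27],70],[[0,450,130],[0,0,27],70]]'
python3 - <<'E'
from chk import *
st()
c=cam('wrist','w14');find(['pot_mid'],'wrist',c)
c=cam('top','t14');find(['pot_mid'],'top',c);cv2.imwrite('pics/t14z.png',cv2.resize(c['image'][235:315,310:450,::-1],None,fx=5.7,fy=5.7,interpolation=cv2.INTER_CUBIC))
c=cam('scene','s14');find(['pot_mid'],'scene',c);cv2.imwrite('pics/s14z.png',cv2.resize(c['image'][200:340,300:460,::-1],None,fx=4,fy=4,interpolation=cv2.INTER_CUBIC))
E
```

```text
clock: 31.25
tool_pos: [0.4572, 0.0996, 0.2549]
tcp_rot: [-0.085, 0.702, 0.084, 0.702]
wrist_force: [-0.4, -1.3, -0.1]
opening: 0.07
t 31.25 tcp [457.2  99.6 254.9] rot [-0.0846  0.702   0.0843  0.7021] F [-0.4 -1.3 -0.1] open 70.0 q [-0.4   0.17  0.11  2.06 -0.02  0.92  1.53]
[[0.0, -0.237, 0.971], [-0.0, 0.971, 0.237], [-1.0, -0.0, 0.0]]
wrist pot_mid 0.96 [391.6  91.4  15.8] px [334. 135.]
top pot_mid 0.64 [387.7  96.3  26.1] px [221. 314.]
top pot_mid 0.62 [672.6 -50.2  18.5] px [288. 190.]
top pot_mid 0.62 [ 616.3 -336.4  169.1] px [424. 205.]
top pot_mid 0.33 [6.519e+02 1.135e+02 1.000e-01] px [218. 200.]
scene pot_mid 0.72 [387.5  92.   20.5] px [202. 270.]
scene pot_mid 0.5 [671.8 -52.8  16.1] px [320. 238.]
```

View pics/w14.png

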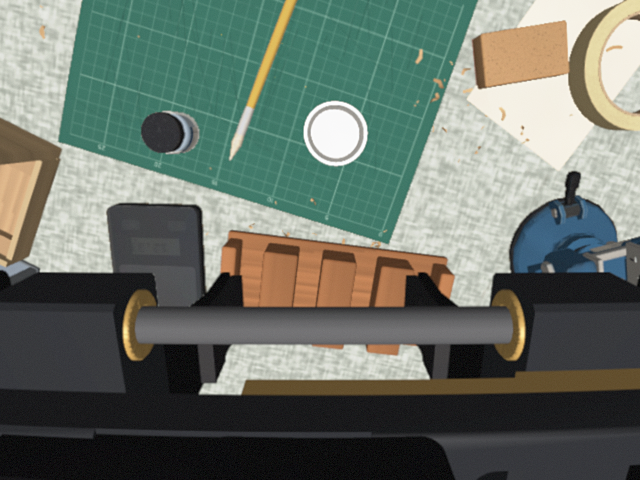

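View pics/t14z.png

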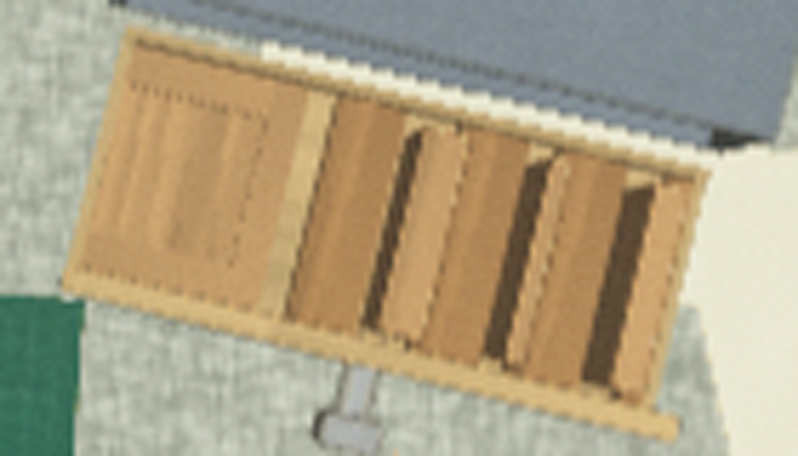

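View pics/s14z.png

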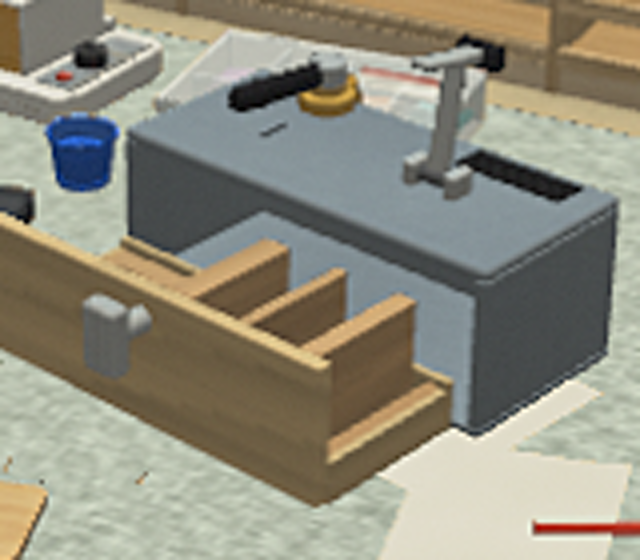

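Run:
```python
from chk import *
c=cam('wrist')
print(atz(c,(335.5,133.5),.039)*1000, atz(c,(304,133.5),.039)*1000,atz(c,(367,133.5),.039)*1000)
c=cam('top');im=c['image'][295:335,200:245,::-1];cv2.imwrite('pics/p.png',cv2.resize(im,None,fx=10,fy=10,interpolation=cv2.INTER_CUBIC))
```

```text
[390.70043765  90.88767175  39.        ] [396.17913993  68.13212708  39.        ] [385.16603999 113.64837304  39.        ]
```

View pics/p.png

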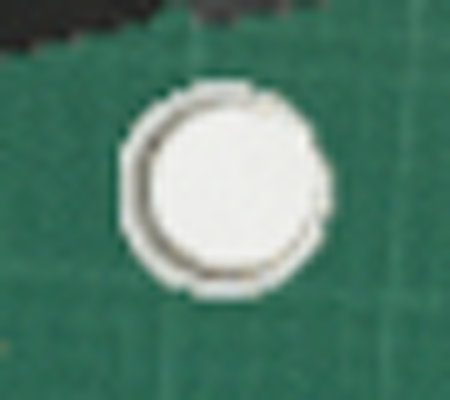

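```bash
python3 -m pendant '[[[-20,-2,-40],[-1.8,7.3,0],70],[[-54,-4.6,-80],[-3.6,14.6,0],70],[[-54,-4.6,-105],[-3.6,14.6,0],70],[[-54,-4.6,-105],[-3.6,14.6,0],70],[[-54,-4.6,-105],[-3.6,14.6,0],70]]'
python3 - <<'E'
from chk import *
st()
c=cam('wrist','w15')
s=robot.read_state();print(np.array(s['tool_pos'])*1000+51*Rn.from_quat(s['tcp_rot']).as_matrix()[:,0])
E
```

```text
clock: 32.15
tool_pos: [0.4038, 0.0947, 0.1502]
tcp_rot: [-0.094, 0.788, 0.072, 0.604]
wrist_force: [0.4, -0.6, 0.2]
opening: 0.0696
t 32.15 tcp [403.8  94.7 150.2] rot [-0.0944  0.7879  0.0717  0.6043] F [ 0.4 -0.6  0.2] open 69.6 q [-0.4   0.35  0.09  2.14 -0.06  0.91  1.55]
[[-0.252, -0.235, 0.939], [-0.062, 0.972, 0.227], [-0.966, -0.001, -0.259]]
[391.61286777  91.74432439 101.56387242]
```

View pics/w15.png

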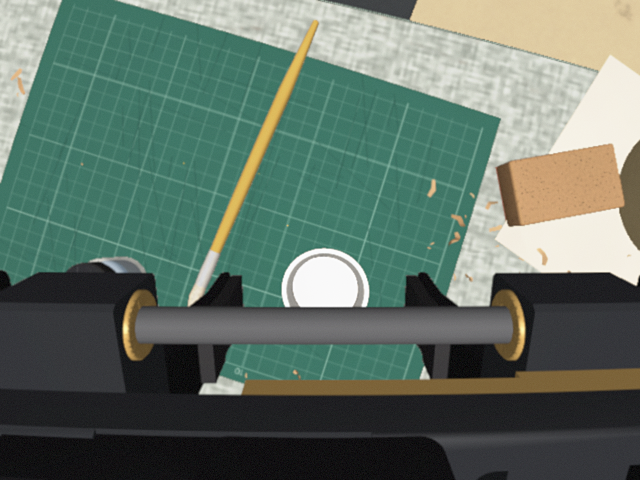

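```bash
python3 -m pendant '[[[-1,0,-35],[0,0,0],70],[[-1,0,-66],[0,0,0],70],[[-1,0,-66],[0,0,0],70],[[-1,0,-66],[0,0,0],40],[[-1,0,-66],[0,0,0],40],[[-1,0,-66],[0,0,0],40],[[-1,0,-66],[0,0,0],40],[[-1,0,-66],[0,0,0],40],[[-1,0,-66],[0,0,0],40]]' 8
python3 - <<'E'
from chk import *
st()
c=cam('wrist','w16')
E
```

```text
clock: 33.1
tool_pos: [0.403, 0.095, 0.0847]
tcp_rot: [-0.094, 0.787, 0.072, 0.605]
wrist_force: [0.1, 0.3, 7.8]
opening: 0.0458
t 33.1 tcp [403.   95.   84.7] rot [-0.0944  0.7874  0.0721  0.6048] F [0.1 0.3 7.8] open 45.8 q [-0.39  0.47  0.08  2.17 -0.08  0.76  1.56]
[[-0.251, -0.236, 0.939], [-0.061, 0.972, 0.228], [-0.966, -0.001, -0.258]]
```

View pics/w16.png

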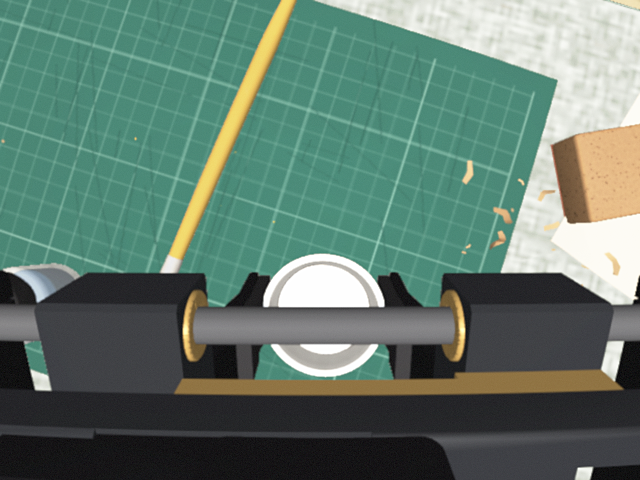

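```bash
python3 -m pendant '[[[0,0,3],[0,0,0],40],[[0,0,8],[0,0,0],40],[[0,0,8],[0,0,0],40]]'
python3 -c "
from chk import *
c=cam('scene');cv2.imwrite('pics/p2.png',cv2.resize(c['image'][200:340,140:300,::-1],None,fx=4,fy=4,interpolation=cv2.INTER_CUBIC))"
```

```text
clock: 33.45
tool_pos: [0.4024, 0.0949, 0.0923]
tcp_rot: [-0.094, 0.788, 0.072, 0.605]
wrist_force: [0.2, 0.4, 0.3]
opening: 0.0458
```

View pics/p2.png

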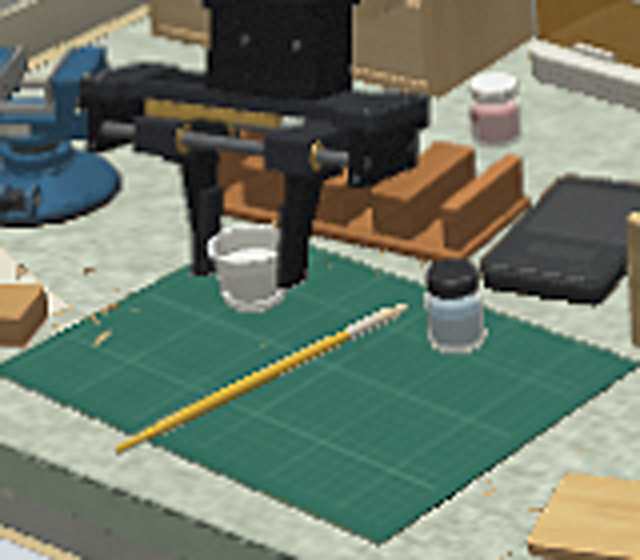

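```bash
python3 -m pendant '[[[10,2,0],[0,0,0],40],[[25,6,0],[0,0,0],40],[[39,9,0],[0,0,0],40],[[39,9,0],[0,0,0],40],[[39,9,-5],[0,0,0],40],[[39,9,-8],[0,0,0],40],[[39,9,-8],[0,0,0],40],[[39,9,-8],[0,0,0],55],[[39,9,-8],[0,0,0],70],[[39,9,-8],[0,0,0],70],[[39,9,40],[0,0,0],70],[[26,6,60],[3.6,-14.6,0],70],[[26,6,60],[3.6,-14.6,0],70],[[26,6,60],[3.6,-14.6,0],70]]'
python3 - <<'E'
from chk import *
st()
c=cam('wrist','w17');find(['pot_mid'],'wrist',c)
E
```

```text
clock: 34.9
tool_pos: [0.4256, 0.1, 0.1524]
tcp_rot: [-0.084, 0.702, 0.084, 0.702]
wrist_force: [-0.8, 0.1, 0.1]
opening: 0.0697
t 34.9 tcp [425.6 100.  152.4] rot [-0.0839  0.7024  0.0841  0.7018] F [-0.8  0.1  0.1] open 69.7 q [-0.41  0.28  0.1   2.22 -0.05  0.65  1.53]
[[-0.001, -0.236, 0.972], [0.0, 0.972, 0.236], [-1.0, 0.0, -0.001]]
wrist pot_mid 0.85 [430.2 100.6  16.1] px [323. 257.]
```

View pics/w17.png

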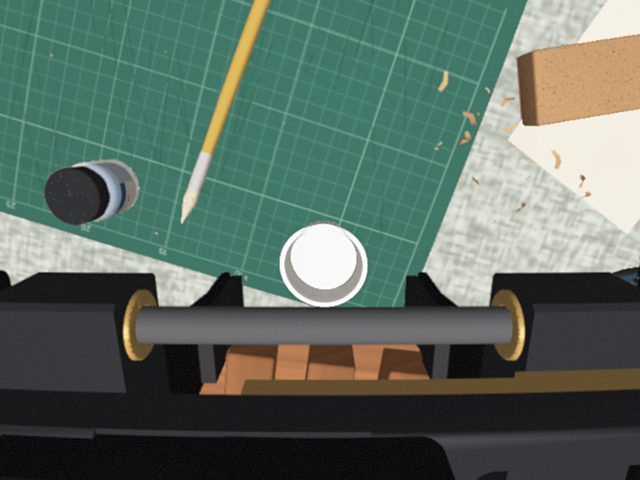

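Run:
```python
from chk import *
c=cam('wrist')
print(atz(c,(323.5,264),.039)*1000)
```

```text
[428.97372095 100.57372691  39.        ]
```

```bash
python3 -m pendant '[[[3.4,0.6,-35],[0,0,0],70],[[3.4,0.6,-66],[0,0,0],70],[[3.4,0.6,-66],[0,0,0],70],[[3.4,0.6,-66],[0,0,0],40],[[3.4,0.6,-66],[0,0,0],40],[[3.4,0.6,-66],[0,0,0],40],[[3.4,0.6,-66],[0,0,0],40],[[3.4,0.6,-66],[0,0,0],40],[[3.4,0.6,-63],[0,0,0],40],[[3.4,0.6,-56],[0,0,0],40]]' 12
python3 - <<'E'
from chk import *
st()
c=cam('top','t17');find(['bay'],'top',c)
cv2.imwrite('pics/t17z.png',cv2.resize(c['image'][235:285,318:368,::-1],None,fx=12,fy=12,interpolation=cv2.INTER_CUBIC))
c=cam('scene');cv2.imwrite('pics/p3.png',cv2.resize(c['image'][200:340,140:300,::-1],None,fx=4,fy=4,interpolation=cv2.INTER_CUBIC));find(['bay'],'scene',c)
E
```

```text
clock: 36.05
tool_pos: [0.4312, 0.1013, 0.0959]
tcp_rot: [-0.084, 0.703, 0.084, 0.702]
wrist_force: [0.3, 0.0, 0.1]
opening: 0.0455
t 36.05 tcp [431.2 101.3  95.9] rot [-0.084   0.7026  0.0839  0.7016] F [0.3 0.  0.1] open 45.5 q [-0.39  0.4   0.08  2.24 -0.07  0.51  1.55]
[[-0.001, -0.236, 0.972], [-0.0, 0.972, 0.236], [-1.0, 0.0, -0.001]]
top bay 0.57 [ 459.8 -351.4   15. ] px [418. 283.]
top bay 0.16 [ 653.3 -230.4  125.9] px [369. 190.]
scene bay 0.94 [ 498.8 -172.5   21.3] px [325. 277.]
scene bay 0.61 [ 476.6 -266.6   45.5] px [357. 282.]
```

View pics/t17z.png

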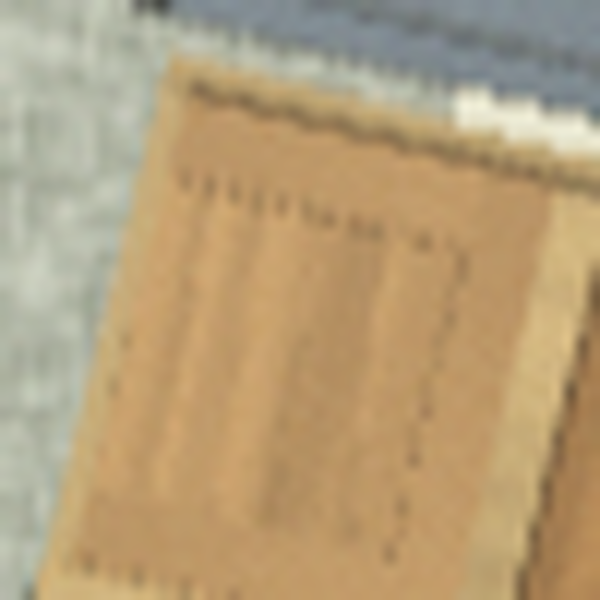

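View pics/p3.png

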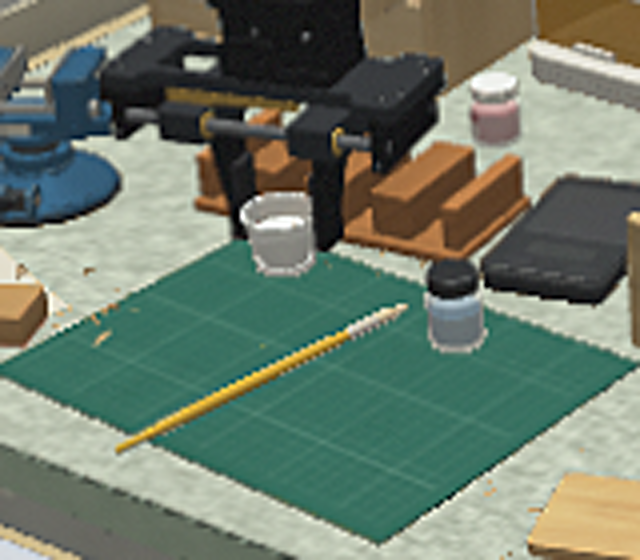

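Run:
```python
from chk import *
c=cam('top')
f=lambda x,y:g(c,(x/12+318-.46,y/12+235-.46),.028)
for p in [(185,185),(465,245),(425,410),(390,560),(125,330),(100,490),(230,515),(360,540)]: print(p,f(*p))
print('bay dets',Rc.T@(np.array([498.8,-171.5])-o))
m=np.array([-122.5,88.]);print(Rc@m+o)
```

```text
(185, 185) [-92.6 111.9]
(465, 245) [-91.2  57.8]
(425, 410) [-123.3   57.9]
(390, 560) [-152.3   57.7]
(125, 330) [-122.   116.5]
(100, 490) [-152.4  113.9]
(230, 515) [-151.2   89. ]
(360, 540) [-150.    64.1]
bay dets [-123.03450207   88.39344603]
[ 499.22877043 -172.00660454]
```

```bash
python3 -m pendant '[[[0,0,-5],[0,0,0],40],[[0,0,-10],[0,0,0],40],[[0,0,-10],[0,0,0],40],[[0,0,-10],[0,0,0],60],[[0,0,-10],[0,0,0],60],[[0,0,4],[0,0,0],60],[[0,0,4],[0,0,0],60],[[0,0,4],[0,0,0],40],[[0,0,4],[0,0,0],40],[[0,0,4],[0,0,0],40],[[0,0,4],[0,0,0],40],[[0,0,4],[0,0,0],40],[[0,0,8],[0,0,0],40],[[0,0,14],[0,0,0],40],[[0,0,14],[0,0,0],40]]' 15
python3 - <<'E'
from chk import *
st()
c=cam('wrist','w18')
c=cam('scene');cv2.imwrite('pics/p4.png',cv2.resize(c['image'][200:340,140:300,::-1],None,fx=4,fy=4,interpolation=cv2.INTER_CUBIC))
E
```

```text
clock: 37.8
tool_pos: [0.4322, 0.1015, 0.1107]
tcp_rot: [-0.084, 0.701, 0.084, 0.703]
wrist_force: [0.8, 0.3, 0.3]
opening: 0.0452
t 37.8 tcp [432.2 101.5 110.7] rot [-0.0838  0.7015  0.0841  0.7027] F [0.8 0.3 0.3] open 45.2 q [-0.4   0.37  0.09  2.23 -0.06  0.54  1.54]
[[0.002, -0.236, 0.972], [0.001, 0.972, 0.236], [-1.0, 0.0, 0.002]]
```

View pics/p4.png

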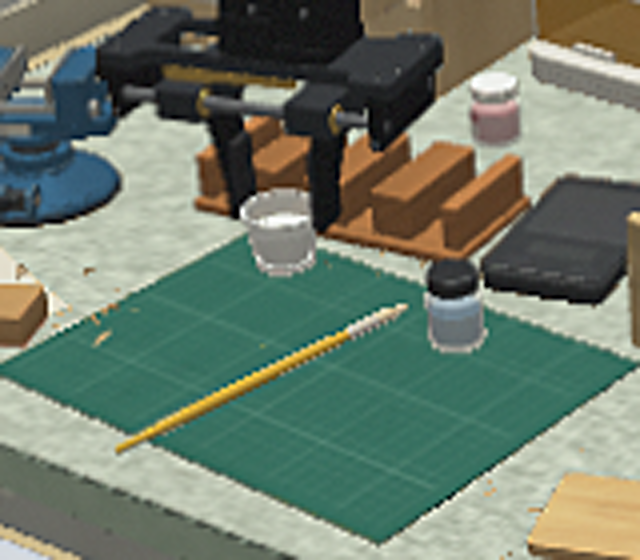

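View pics/w18.png

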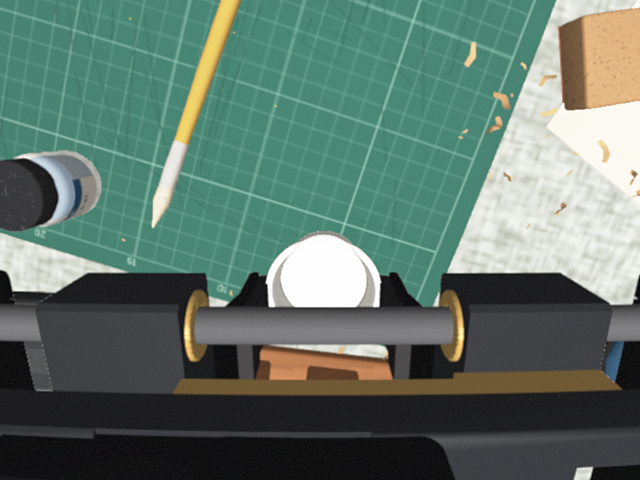

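```bash
python3 -m pendant '[[[0,0,30],[0,0,0],40],[[0,0,70],[0,0,0],40],[[5,-10,105],[0,0,-3],40],[[14,-50,105],[0,0,-6],40],[[23,-90,105],[0,0,-10],40],[[32,-130,105],[0,0,-14],40],[[41,-170,105],[0,0,-18],40],[[50,-210,105],[0,0,-22],40],[[60,-250,105],[0,0,-27],40],[[67.3,-274.4,95],[0,0,-27.1],40],[[67.3,-274.4,75],[0,0,-27.1],40],[[67.3,-274.4,75],[0,0,-27.1],40],[[67.3,-274.4,75],[0,0,-27.1],40]]'
python3 - <<'E'
from chk import *
st();print(tc())
c=cam('wrist','w19')
print('rim',g(c,(323.5,284),.049+.075))
c=cam('scene');cv2.imwrite('pics/p5.png',cv2.resize(c['image'][180:320,260:420,::-1],None,fx=4,fy=4,interpolation=cv2.INTER_CUBIC))
E
```

```text
clock: 39.2
tool_pos: [0.4986, -0.1724, 0.1845]
tcp_rot: [0.083, 0.703, -0.082, 0.702]
wrist_force: [1.1, 0.1, 0.4]
opening: 0.045
t 39.2 tcp [ 498.6 -172.4  184.5] rot [ 0.0828  0.7028 -0.0825  0.7017] F [1.1 0.1 0.4] open 45.0 q [-0.01  0.37  0.33  2.01 -0.17  0.8   1.75]
[[-0.001, 0.232, 0.973], [0.001, 0.973, -0.232], [-1.0, 0.0, -0.002]]
[-123.    87.4]
rim [-131.1   87.5]
```

View pics/p5.png

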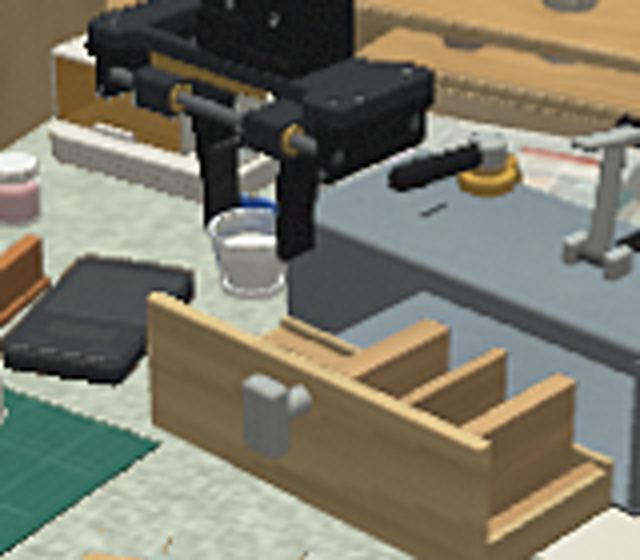

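View pics/w19.png

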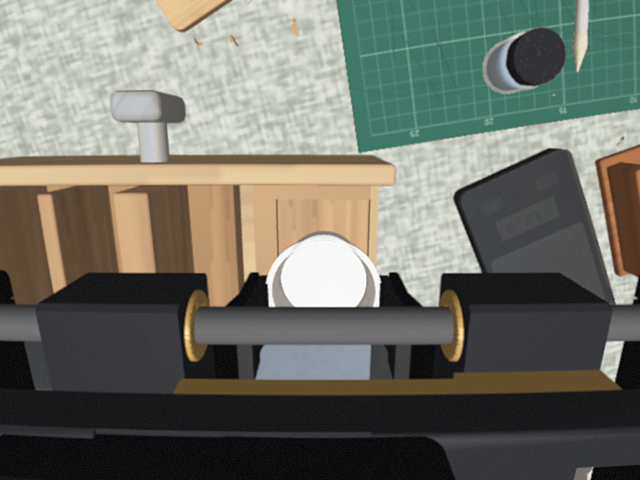

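Run:
```python
from chk import *
c=cam('wrist')
print(g(c,(323.5,233),.123)+[23.5,0], g(c,(268,285),.123),g(c,(381,285),.123))
```

```text
[-127.7   87.7] [-129.1   65. ] [-129.2  111.4]
```

```bash
python3 -m pendant '[[[6,-1.5,-15],[0,0,0],40],[[6,-1.5,-32],[0,0,0],40],[[6,-1.5,-46],[0,0,0],40],[[6,-1.5,-55],[0,0,0],40],[[6,-1.5,-60],[0,0,0],40],[[6,-1.5,-62],[0,0,0],40],[[6,-1.5,-62],[0,0,0],40]]'
python3 - <<'E'
from chk import *
st();print(tc())
c=cam('wrist','w20')
c=cam('scene');cv2.imwrite('pics/p6.png',cv2.resize(c['image'][180:320,260:420,::-1],None,fx=4,fy=4,interpolation=cv2.INTER_CUBIC))
E
```

```text
clock: 40.05
tool_pos: [0.505, -0.1746, 0.1229]
tcp_rot: [0.083, 0.702, -0.083, 0.702]
wrist_force: [-0.0, -0.4, -0.3]
opening: 0.0449
t 40.05 tcp [ 505.  -174.6  122.9] rot [ 0.0829  0.7022 -0.0829  0.7023] F [-0.  -0.4 -0.3] open 44.9 q [ 0.02  0.47  0.3   2.03 -0.22  0.67  1.8 ]
[[0.0, 0.233, 0.973], [-0.0, 0.973, -0.233], [-1.0, 0.0, 0.0]]
[-116.2   86.9]
```

View pics/p6.png

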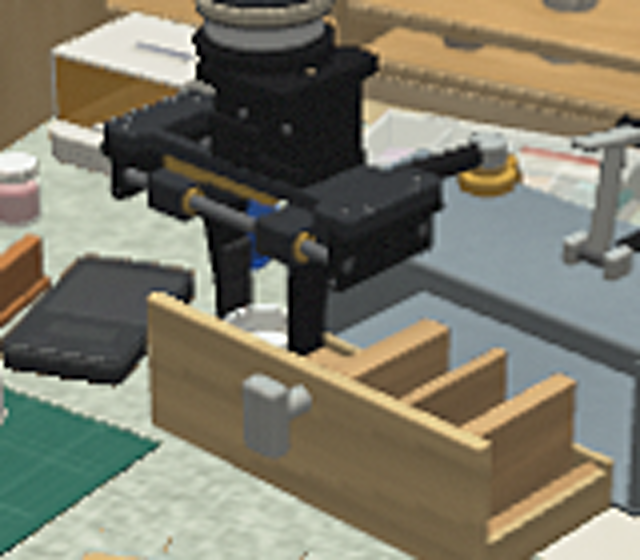

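View pics/w20.png

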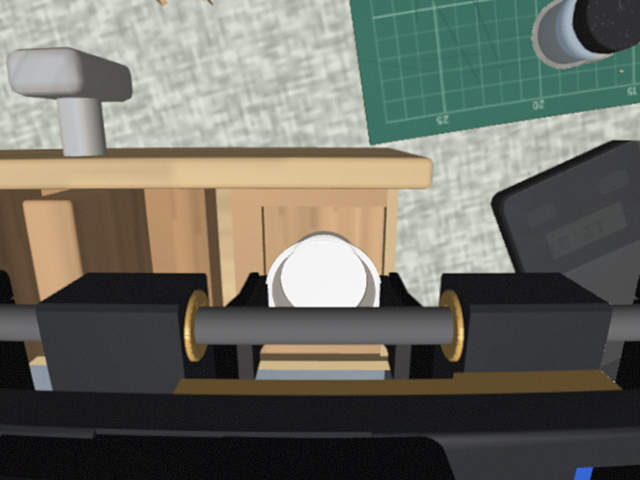

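```bash
python3 -m pendant '[[[0,0,-1.5],[0,0,0],40],[[0,0,-1.5],[0,0,0],40],[[0,0,-1.5],[0,0,0],48],[[0,0,-1.5],[0,0,0],54],[[0,0,-1.5],[0,0,0],56],[[0,0,15],[0,0,0],56],[[0,0,50],[0,0,0],56],[[0,0,100],[0,0,0],60],[[-10,40,130],[0,0,0],60],[[-10,80,130],[0,0,0],60],[[-10,130,130],[0,0,0],60],[[-10,180,130],[0,0,0],60],[[-10,180,130],[0,0,0],60]]'
python3 - <<'E'
from chk import *
st()
c=cam('scene','s21');cv2.imwrite('pics/p7.png',cv2.resize(c['image'][180:320,260:420,::-1],None,fx=4,fy=4,interpolation=cv2.INTER_CUBIC))
find(['pot_mid','jar_a'],'scene',c)
c=cam('top','t21');cv2.imwrite('pics/t21z.png',cv2.resize(c['image'][235:315,310:450,::-1],None,fx=5.7,fy=5.7,interpolation=cv2.INTER_CUBIC))
find(['pot_mid','drawer_handle','bay'],'top',c)
E
```

```text
clock: 41.45
tool_pos: [0.4948, 0.0132, 0.2529]
tcp_rot: [0.08, 0.703, -0.077, 0.703]
wrist_force: [-0.4, -0.6, -0.1]
opening: 0.0601
t 41.45 tcp [494.8  13.2 252.9] rot [ 0.0799  0.7028 -0.0773  0.7026] F [-0.4 -0.6 -0.1] open 60.1 q [-0.34  0.22  0.27  2.01 -0.08  0.92  1.32]
[[0.0, 0.221, 0.975], [0.004, 0.975, -0.221], [-1.0, 0.004, -0.001]]
scene pot_mid 0.73 [671.6 -55.1  13.5] px [321. 240.]
scene pot_mid 0.68 [ 499.  -174.8   41.5] px [326. 269.]
scene pot_mid 0.43 [ 597.4 -286.6   -2. ] px [390. 279.]
scene pot_mid 0.25 [ 498.2 -173.9   21.8] px [325. 277.]
scene jar_a 0.83 [ 4.174e+02 -2.980e+01  1.000e-01] px [253. 285.]
scene jar_a 0.8 [654.2 114.    1.2] px [264. 233.]
scene jar_a 0.55 [ 5.606e+02 -5.034e+02 -3.000e-01] px [476. 311.]
top pot_mid 0.81 [672.9 -51.3  18.9] px [288. 190.]
top pot_mid 0.76 [ 496.5 -167.2   44.7] px [338. 266.]
top pot_mid 0.33 [ 472.4 -265.9   49.5] px [383. 277.]
top drawer_handle 0.23 [ 466.  -307.5   50.3] px [401. 280.]
top bay 0.9 [ 498.6 -170.4   24.7] px [339. 266.]
```

View pics/p7.png

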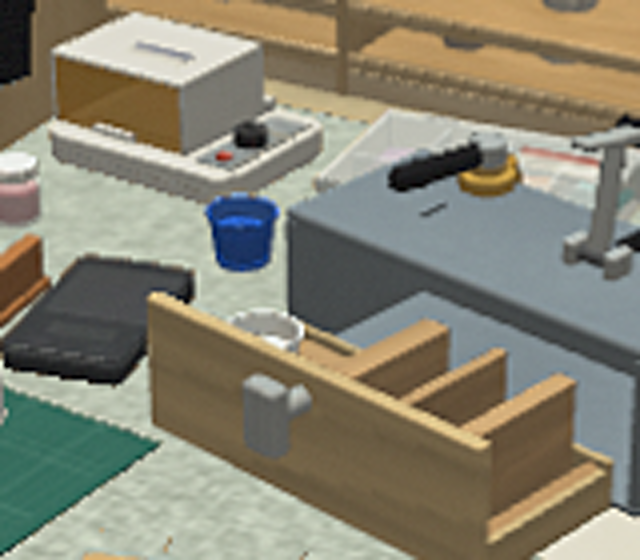

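View pics/t21z.png

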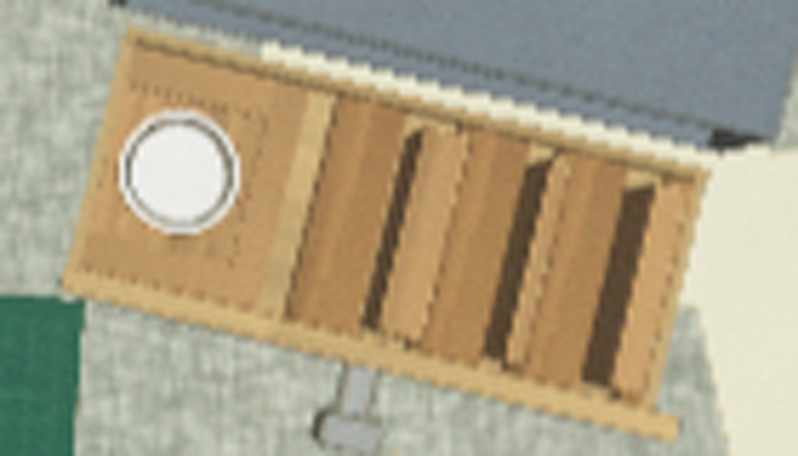

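```bash
python3 -m pendant '[[[-20,-50,0],[0,0,0],60],[[-40,-100,0],[0,0,0],60],[[-60,-150,0],[0,0,0],60],[[-75,-200,0],[0,0,0],60],[[-93,-240,0],[0,0,0],55],[[-93,-250,-40],[0,0,0],46],[[-93,-250,-70],[0,0,0],46],[[-93,-250,-70],[0,0,0],46],[[-93,-250,-70],[0,0,0],46]]'
python3 - <<'E'
from chk import *
st();print(tc())
c=cam('wrist','w22');find(['drawer_handle'],'wrist',c)
E
```

```text
clock: 42.7
tool_pos: [0.4017, -0.245, 0.183]
tcp_rot: [0.083, 0.702, -0.083, 0.702]
wrist_force: [0.2, -0.8, 0.4]
opening: 0.0468
t 42.7 tcp [ 401.7 -245.   183. ] rot [ 0.0832  0.7025 -0.0832  0.7019] F [ 0.2 -0.8  0.4] open 46.8 q [ 0.09  0.29  0.43  2.14 -0.18  0.75  1.98]
[[-0.001, 0.234, 0.972], [0.0, 0.972, -0.234], [-1.0, -0.0, -0.001]]
[-200.4   -5.6]
wrist drawer_handle 0.62 [ 401.5 -236.7   70.2] px [339. 258.]
```

View pics/w22.png

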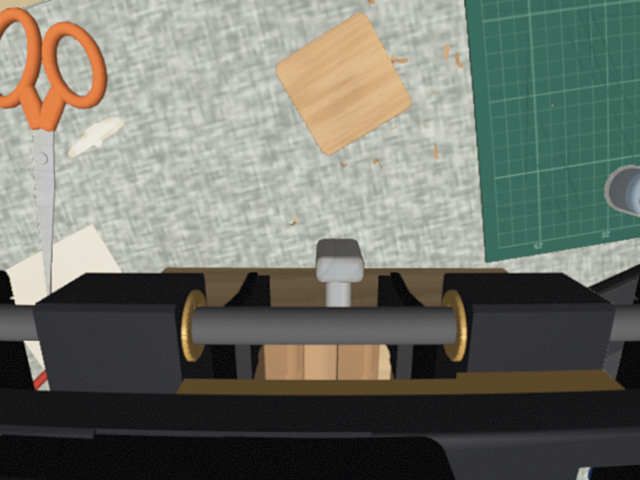

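```bash
python3 -m pendant '[[[0,8,-5],[0,0,0],46],[[0,8,-35],[0,0,0],46],[[0,8,-60],[0,0,0],46],[[0,8,-60],[0,0,0],46],[[0,8,-60],[0,0,0],15],[[0,8,-60],[0,0,0],15],[[0,8,-60],[0,0,0],15],[[0,8,-60],[0,0,0],15],[[0,8,-60],[0,0,0],15]]' 30
python3 -c "
from chk import *
st();print(tc())"
```

```text
clock: 43.7
tool_pos: [0.4025, -0.2371, 0.1238]
tcp_rot: [0.083, 0.702, -0.083, 0.703]
wrist_force: [-1.5, 0.0, 6.1]
opening: 0.0243
t 43.7 tcp [ 402.5 -237.1  123.8] rot [ 0.0828  0.7015 -0.0832  0.7029] F [-1.5  0.   6.1] open 24.3 q [ 0.13  0.39  0.39  2.19 -0.26  0.6   2.03]
[[0.002, 0.233, 0.972], [-0.001, 0.972, -0.233], [-1.0, -0.0, 0.002]]
[-201.5    2.2]
```

```bash
python3 -m pendant '[[[3,-0.7,0],[0,0,0],15],[[9,-2.1,0],[0,0,0],15],[[17,-4,0],[0,0,0],15],[[25,-6,0],[0,0,0],15],[[33,-7.9,0],[0,0,0],15],[[41,-9.8,0],[0,0,0],15],[[49,-11.7,0],[0,0,0],15],[[57,-13.6,0],[0,0,0],15],[[65,-15.5,0],[0,0,0],15],[[73,-17.4,0],[0,0,0],15],[[81,-19.3,0],[0,0,0],15],[[89,-21.2,0],[0,0,0],15],[[97,-23.1,0],[0,0,0],15],[[104,-24.8,0],[0,0,0],15],[[109,-26,0],[0,0,0],15],[[112.5,-26.8,0],[0,0,0],15],[[114.5,-27.3,0],[0,0,0],15],[[115.5,-27.5,0],[0,0,0],15],[[115.5,-27.5,0],[0,0,0],15]]'
python3 - <<'E'
from chk import *
st();print(tc())
c=cam('scene','s23');cv2.imwrite('pics/p8.png',cv2.resize(c['image'][180:320,310:470,::-1],None,fx=4,fy=4,interpolation=cv2.INTER_CUBIC))
E
```

```text
clock: 45.6
tool_pos: [0.5172, -0.265, 0.1238]
tcp_rot: [0.083, 0.702, -0.083, 0.702]
wrist_force: [-2.5, -1.4, 6.0]
opening: 0.0236
t 45.6 tcp [ 517.2 -265.   123.8] rot [ 0.0829  0.702  -0.0834  0.7024] F [-2.5 -1.4  6. ] open 23.6 q [ 0.12  0.54  0.37  1.93 -0.28  0.73  1.99]
[[0.0, 0.234, 0.972], [-0.001, 0.972, -0.234], [-1.0, -0.001, 0.001]]
[-83.4   1.7]
```

View pics/p8.png

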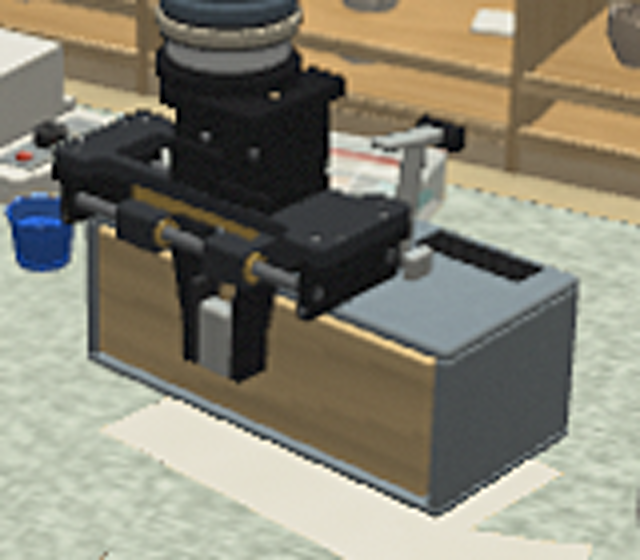

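```bash
python3 -m pendant '[[[1,-0.2,0],[0,0,0],15],[[2,-0.5,0],[0,0,0],15],[[2,-0.5,0],[0,0,0],15]]'
python3 -c "
from chk import *
st();print(tc())"
```

```text
clock: 45.95
tool_pos: [0.5175, -0.2651, 0.1238]
tcp_rot: [0.083, 0.703, -0.083, 0.701]
wrist_force: [-6.4, 1.5, 10.5]
opening: 0.0236
t 45.95 tcp [ 517.5 -265.1  123.8] rot [ 0.0835  0.7034 -0.083   0.7009] F [-6.4  1.5 10.5] open 23.6 q [ 0.12  0.54  0.37  1.92 -0.28  0.73  1.99]
[[-0.003, 0.234, 0.972], [0.001, 0.972, -0.234], [-1.0, 0.0, -0.004]]
[-83.1   1.7]
```

```bash
python3 -m pendant '[[[-2,0.5,0],[0,0,0],15],[[-2,0.5,0],[0,0,0],40],[[-2,0.5,0],[0,0,0],50],[[-2,0.5,40],[0,0,0],50],[[-10,0.5,90],[0,0,0],60],[[0,0,140],[0,0,0],60],[[30,-20,176],[0,0,0],60],[[65,-50,176],[0,0,0],60],[[105,-77,176],[0,0,0],60],[[105,-77,166],[0,0,0],60],[[105,-77,166],[0,0,0],60],[[105,-77,166],[0,0,0],60]]'
python3 - <<'E'
from chk import *
st();print(tc())
c=cam('wrist','w24');find(['stay_knob'],'wrist',c)
c=cam('scene','s24');find(['stay_knob'],'scene',c);cv2.imwrite('pics/p9.png',cv2.resize(c['image'][180:320,310:470,::-1],None,fx=4,fy=4,interpolation=cv2.INTER_CUBIC))
E
```

```text
clock: 47.15
tool_pos: [0.6236, -0.3407, 0.2878]
tcp_rot: [0.083, 0.703, -0.082, 0.701]
wrist_force: [-0.2, 0.1, 0.3]
opening: 0.06
t 47.15 tcp [ 623.6 -340.7  287.8] rot [ 0.0833  0.7031 -0.0824  0.7013] F [-0.2  0.1  0.3] open 60.0 q [ 0.16  0.56  0.44  1.46 -0.25  1.18  1.97]
[[-0.002, 0.233, 0.973], [0.002, 0.973, -0.233], [-1.0, 0.001, -0.003]]
[ 37.5 -47.3]
wrist stay_knob 0.95 [ 621.4 -341.6  167.1] px [321. 255.]
scene stay_knob 0.69 [ 620.7 -343.6  163. ] px [421. 214.]
```

View pics/p9.png

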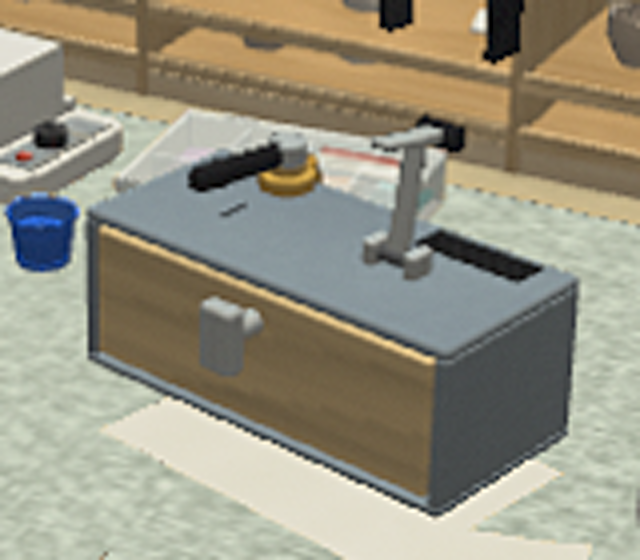

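View pics/w24.png

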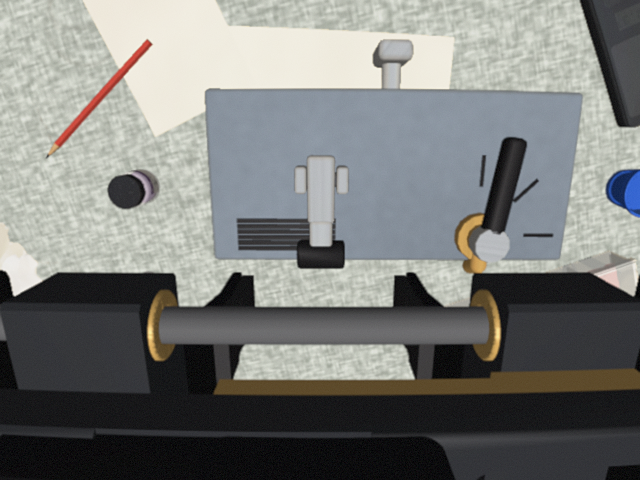

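```bash
python3 -m pendant '[[[0.5,-2,-35],[0,0,0],60],[[0.5,-2,-69],[0,0,0],55],[[0.5,-2,-69],[0,0,0],50],[[0.5,-2,-69],[0,0,0],20],[[0.5,-2,-69],[0,0,0],20],[[0.5,-2,-69],[0,0,0],20],[[0.5,-2,-69],[0,0,0],20],[[0.5,-2,-69],[0,0,0],20]]' 15
python3 -c "
from chk import *
st();print(tc())"
```

```text
clock: 48.15
tool_pos: [0.6261, -0.3431, 0.2214]
tcp_rot: [0.083, 0.701, -0.082, 0.703]
wrist_force: [1.0, 1.6, 3.7]
opening: 0.0255
t 48.15 tcp [ 626.1 -343.1  221.4] rot [ 0.0828  0.7011 -0.0825  0.7034] F [1.  1.6 3.7] open 25.5 q [ 0.17  0.62  0.42  1.52 -0.28  1.06  2.  ]
[[0.003, 0.232, 0.973], [0.0, 0.973, -0.232], [-1.0, 0.001, 0.003]]
[ 40.6 -49. ]
```

```bash
python3 -m pendant '[[[-6.5,1.5,3.8],[0,0,0],20],[[-14.2,3.4,7.1],[0,0,0],20],[[-22.3,5.3,9.4],[0,0,0],20],[[-30.6,7.3,10.7],[0,0,0],20],[[-39,9.3,11],[0,0,0],20],[[-47.3,11.3,10.2],[0,0,0],20],[[-55.5,13.2,8.3],[0,0,0],20],[[-63.4,15.1,5.5],[0,0,0],20],[[-70.9,16.9,1.7],[0,0,0],20],[[-77.9,18.6,-3],[0,0,0],20],[[-84.3,20.1,-8.6],[0,0,0],20],[[-90,21.4,-14.9],[0,0,0],20],[[-94.9,22.6,-21.9],[0,0,0],20],[[-98.9,23.6,-29.5],[0,0,0],20],[[-102,24.3,-37.5],[0,0,0],20],[[-102,24.3,-39],[0,0,0],20],[[-102,24.3,-39],[0,0,0],20]]'
python3 - <<'E'
from chk import *
st();print(tc())
c=cam('scene','s25');cv2.imwrite('pics/p10.png',cv2.resize(c['image'][180:320,310:470,::-1],None,fx=4,fy=4,interpolation=cv2.INTER_CUBIC))
E
```

```text
clock: 49.85
tool_pos: [0.5222, -0.3181, 0.1816]
tcp_rot: [0.084, 0.703, -0.082, 0.702]
wrist_force: [-0.0, 6.5, 8.3]
opening: 0.0258
t 49.85 tcp [ 522.2 -318.1  181.6] rot [ 0.0836  0.7028 -0.0818  0.7017] F [-0.   6.5  8.3] open 25.8 q [ 0.17  0.5   0.42  1.82 -0.26  0.88  2.05]
[[-0.001, 0.232, 0.973], [0.003, 0.973, -0.232], [-1.0, 0.002, -0.002]]
[-66.3 -48.8]
```

View pics/p10.png

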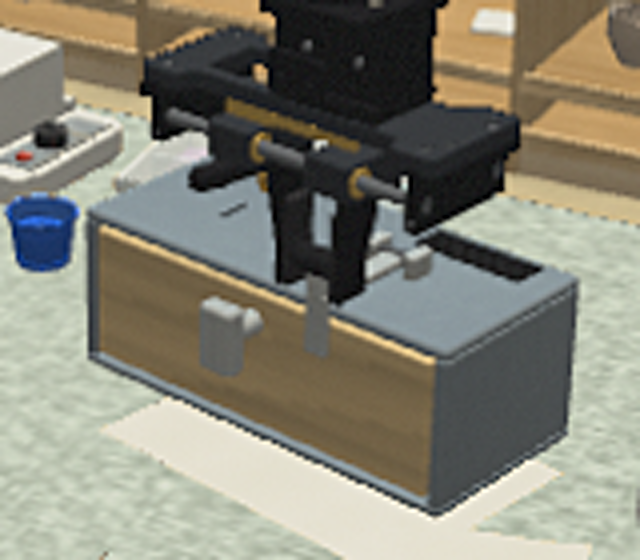

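```bash
python3 -m pendant '[[[0,0,-2],[0,0,0],20],[[0,0,-4],[0,0,0],20],[[0,0,-4],[0,0,0],20]]'
python3 -m pendant '[[[0,0,4],[0,0,0],20],[[0,0,4],[0,0,0],40],[[0,0,4],[0,0,0],50],[[0,0,4],[0,0,0],55],[[0,0,40],[0,0,0],55],[[0,0,80],[0,0,0],55],[[0,30,100],[0,0,0],50],[[0,70,110],[0,0,0],50],[[0,70,110],[0,0,0],50]]'
python3 - <<'E'
from chk import *
st();print(tc())
c=cam('wrist','w26');find(['valve_grip','valve_axis','stay_knob'],'wrist',c)
c=cam('scene','s26');find(['stay_knob','valve_axis','valve_grip'],'scene',c);cv2.imwrite('pics/p11.png',cv2.resize(c['image'][180:320,310:470,::-1],None,fx=4,fy=4,interpolation=cv2.INTER_CUBIC))
E
```

```text
clock: 50.2
tool_pos: [0.5224, -0.3182, 0.1793]
tcp_rot: [0.084, 0.702, -0.082, 0.702]
wrist_force: [-1.5, 8.0, 17.8]
opening: 0.0259
clock: 51.1
tool_pos: [0.5239, -0.2446, 0.2878]
tcp_rot: [0.082, 0.702, -0.079, 0.703]
wrist_force: [0.9, 0.5, -0.7]
opening: 0.05
t 51.1 tcp [ 523.9 -244.6  287.8] rot [ 0.0815  0.7021 -0.0795  0.7029] F [ 0.9  0.5 -0.7] open 50.0 q [ 0.01  0.33  0.45  1.8  -0.17  1.05  1.87]
[[0.002, 0.226, 0.974], [0.003, 0.974, -0.226], [-1.0, 0.003, 0.001]]
[-81.7  23.1]
wrist valve_grip 0.74 [ 603.3 -213.7  123.8] px [391. 334.]
wrist valve_axis none
wrist stay_knob 0.7 [ 524.7 -315.6  129.1] px [218. 264.]
scene stay_knob 0.56 [ 519.9 -320.2  126. ] px [390. 245.]
scene stay_knob 0.42 [415.7 -30.7   2.4] px [252. 284.]
scene valve_axis 0.78 [ 651.  -236.1  121.6] px [382. 217.]
scene valve_grip 0.65 [ 600.5 -212.4  123.2] px [363. 222.]
scene valve_grip 0.44 [652.7 113.2   3.4] px [264. 232.]
```

View pics/p11.png

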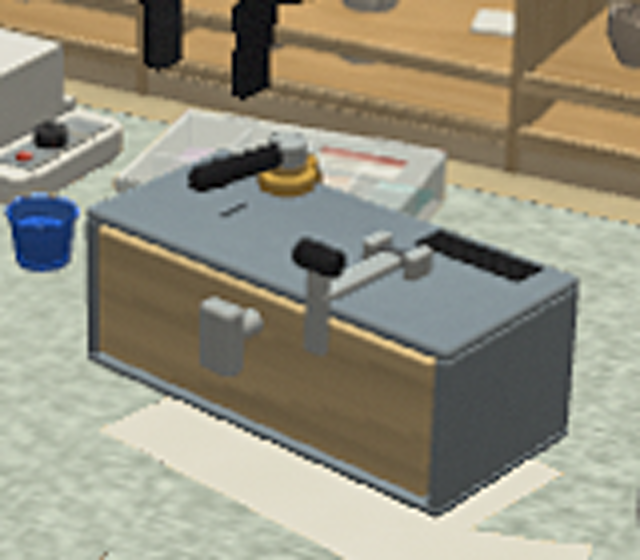

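View pics/w26.png

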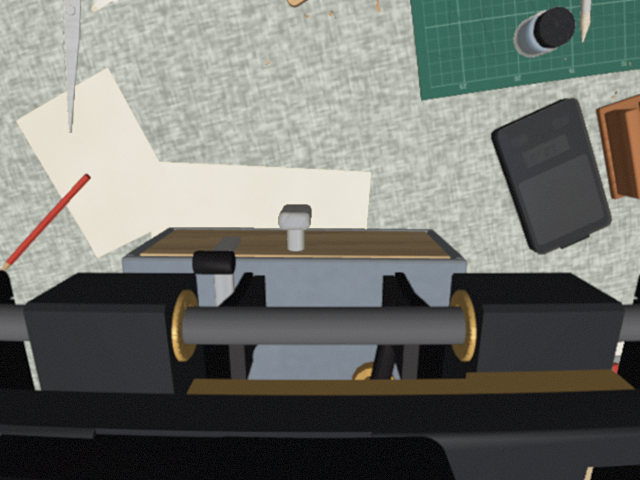

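```bash
python3 -m pendant '[[[20,8,-10],[0,0,-5],44],[[50,20,-30],[0,0,-9.4],44],[[77,31,-60],[0,0,-9.4],44],[[77,31,-70],[0,0,-9.4],44],[[77,31,-70],[0,0,-9.4],44],[[77,31,-70],[0,0,-9.4],44]]'
python3 - <<'E'
from chk import *
st();print(tc())
c=cam('wrist','w27');find(['valve_grip','valve_axis'],'wrist',c)
import cv2
t=cv2.imread('pics/t0.png') if False else cv2.imread('pics/top0.png')
c=cam('top')
f=lambda x,y,z:atz(c,(x/5+315-.4,y/5+165-.4),z)[:2]*1000
A,B=f(162,213,.1),f(208,186,.1);print('tick mid',A,B,np.degrees(np.arctan2(*(A-B)[::-1])))
C,D=f(150,112,.1),f(197,125,.1);print('tick open',C,D,np.degrees(np.arctan2(*(C-D)[::-1])))
# intersection of lines -> axis
M=np.array([A-B,-(C-D)]).T; s=np.linalg.solve(M,C-A); print('axis',A+s[0]*(A-B))
E
```

```text
clock: 52.1
tool_pos: [0.5991, -0.2198, 0.2172]
tcp_rot: [0.141, 0.693, -0.141, 0.693]
wrist_force: [-0.2, 0.5, 1.1]
opening: 0.0443
t 52.1 tcp [ 599.1 -219.8  217.2] rot [ 0.1405  0.693  -0.1412  0.6928] F [-0.2  0.5  1.1] open 44.3 q [-0.03  0.5   0.45  1.72 -0.25  0.97  1.68]
[[-0.0, 0.39, 0.921], [-0.001, 0.921, -0.39], [-1.0, -0.001, -0.0]]
[-14.3  64.7]
wrist valve_grip 0.71 [ 603.  -211.4  121.9] px [342. 274.]
wrist valve_axis 0.63 [ 655.7 -236.   122. ] px [337. 377.]
tick mid [ 620.86409924 -184.4377815 ] [ 632.68804033 -204.2084908 ] 120.88167979825265
tick open [ 664.81784505 -179.2099751 ] [ 659.23883463 -199.47648728] 74.6087168208169
axis [ 649.9777819  -233.11851766]
```

View pics/w27.png

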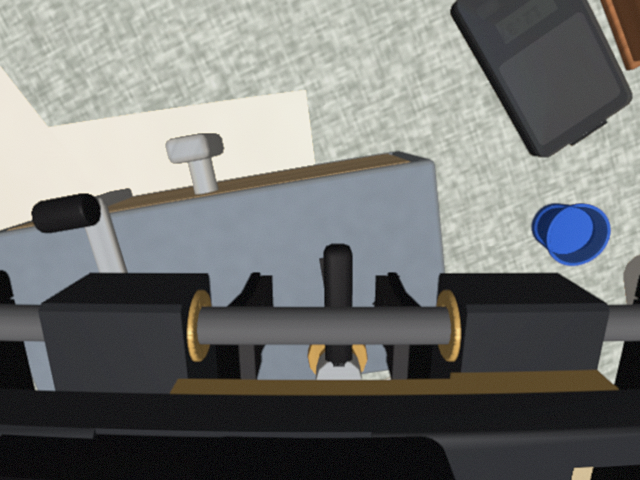

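Run:
```python
from chk import *
c=cam('wrist')
e=atz(c,(338,247),.13)*1000; m=atz(c,(338.5,295),.13)*1000;k=atz(c,(338,372),.132)*1000
print(e,m,k)
d=(e-k)[:2];print(np.degrees(np.arctan2(d[1],d[0])),np.hypot(*d))
```

```text
[ 588.20153579 -206.85807913  130.        ] [ 610.58331373 -215.80865794  130.        ] [ 648.59958809 -231.76225416  132.        ]
157.5919773784722 65.33102368338079
```

```bash
python3 -m pendant '[[[2,6.7,-10],[0,0,0],44],[[2,6.7,-39],[0,0,0],40],[[2,6.7,-39],[0,0,0],40],[[2,6.7,-39],[0,0,0],8],[[2,6.7,-39],[0,0,0],8],[[2,6.7,-39],[0,0,0],8],[[2,6.7,-39],[0,0,0],8],[[2,6.7,-39],[0,0,0],8]]' 25
python3 - <<'E'
from chk import *
st()
s=robot.read_state();p=np.array(s['tool_pos'])[:2]*1000
ax=np.array([652,-234.]);v=p-ax;print(np.hypot(*v),np.degrees(np.arctan2(v[1],v[0])))
t0=np.radians(157.5)
for dd in [4,8,12,16,20,24,28,32,36]:
    t=t0-np.radians(dd);print(dd,np.round(55*np.array([np.cos(t)-np.cos(t0),np.sin(t)-np.sin(t0)]),1))
E
```

```text
clock: 53.15
tool_pos: [0.602, -0.2124, 0.1787]
tcp_rot: [0.14, 0.693, -0.141, 0.693]
wrist_force: [-2.0, -1.5, 2.3]
opening: 0.0136
t 53.15 tcp [ 602.  -212.4  178.7] rot [ 0.1402  0.6926 -0.1407  0.6934] F [-2.  -1.5  2.3] open 13.6 q [-0.03  0.55  0.43  1.76 -0.28  0.9   1.69]
[[0.001, 0.389, 0.921], [-0.001, 0.921, -0.389], [-1.0, -0.0, 0.001]]
54.5001452290562 156.60240367117663
4 [1.6 3.5]
8 [3.4 6.9]
12 [ 5.5 10.1]
16 [ 7.8 13.2]
20 [10.3 16.1]
24 [13.  18.8]
28 [15.8 21.4]
32 [18.9 23.7]
36 [22.1 25.8]
```

```bash
python3 -m pendant '[[[1.6,3.5,0],[0,0,-4],8],[[3.4,6.9,0],[0,0,-8],8],[[5.5,10.1,0],[0,0,-12],8],[[7.8,13.2,0],[0,0,-16],8],[[10.3,16.1,0],[0,0,-20],8],[[13,18.8,0],[0,0,-24],8],[[15.8,21.4,0],[0,0,-28],8],[[18.9,23.7,0],[0,0,-32],8],[[22.1,25.8,0],[0,0,-36],8],[[22.1,25.8,0],[0,0,-36],8],[[22.1,25.8,0],[0,0,-36],8]]'
python3 - <<'E'
from chk import *
st()
s=robot.read_state();p=np.array(s['tool_pos'])[:2]*1000
ax=np.array([652,-234.]);v=p-ax;print(np.hypot(*v),np.degrees(np.arctan2(v[1],v[0])))
E
python3 -m pendant '[[[0,0,0],[0,0,0],25],[[0,0,0],[0,0,0],40],[[0,0,0],[0,0,0],44],[[0,0,40],[0,0,0],44],[[0,0,80],[0,0,0],44],[[-30,30,110],[0,0,8],44],[[-60,70,120],[0,0,16],44],[[-80,110,120],[0,0,24],44],[[-90,160,120],[0,0,30],44],[[-90,200,120],[0,0,36],44],[[-90,240,120],[0,0,36],44],[[-90,240,120],[0,0,36],44],[[-90,240,120],[0,0,36],44]]'
python3 - <<'E'
from chk import *
st()
c=cam('top','t28');find(['valve_grip','valve_axis','jar_a'],'top',c)
cv2.imwrite('pics/t28z.png',cv2.resize(c['image'][165:285,315:475,::-1],None,fx=5,fy=5,interpolation=cv2.INTER_CUBIC))
cv2.imwrite('pics/t28v.png',cv2.resize(c['image'][172:222,340:390,::-1],None,fx=12,fy=12,interpolation=cv2.INTER_CUBIC))
c=cam('scene','s28');cv2.imwrite('pics/p12.png',cv2.resize(c['image'][180:320,310:470,::-1],None,fx=4,fy=4,interpolation=cv2.INTER_CUBIC))
find(['valve_grip','valve_axis'],'scene',c)
E
```

```text
clock: 54.25
tool_pos: [0.6242, -0.1871, 0.1786]
tcp_rot: [0.347, 0.615, -0.348, 0.617]
wrist_force: [-0.2, -3.5, 4.4]
opening: 0.0138
t 54.25 tcp [ 624.2 -187.1  178.6] rot [ 0.3472  0.615  -0.3477  0.6167] F [-0.2 -3.5  4.4] open 13.8 q [-0.18  0.6   0.59  1.73 -0.4   0.93  1.11]
[[0.002, 0.856, 0.517], [-0.002, 0.517, -0.856], [-1.0, 0.001, 0.002]]
54.5242050660503 120.65030661490972
clock: 55.55
tool_pos: [0.5337, 0.0556, 0.2975]
tcp_rot: [0.139, 0.694, -0.139, 0.693]
wrist_force: [-0.2, -1.4, 0.2]
opening: 0.044
t 55.55 tcp [533.7  55.6 297.5] rot [ 0.1389  0.6936 -0.139   0.6931] F [-0.2 -1.4  0.2] open 44.0 q [-0.57  0.25  0.47  1.88 -0.13  1.05  1.13]
[[-0.001, 0.385, 0.923], [0.0, 0.923, -0.385], [-1.0, -0.0, -0.001]]
top valve_grip 0.75 [ 622.7 -184.2  122.4] px [347. 205.]
top valve_axis 0.57 [ 654.5 -230.2  125.4] px [369. 190.]
top valve_axis 0.27 [524.9 124.3  -1.2] px [213. 254.]
top jar_a 0.6 [417.7 -35.5   7. ] px [280. 301.]
top jar_a 0.49 [ 568.9 -503.4   -1.8] px [482. 237.]
top jar_a 0.47 [651.1 111.6   0.8] px [219. 200.]
top jar_a 0.35 [ 600.6 -285.6    3.3] px [389. 222.]
scene valve_grip 0.55 [ 622.5 -185.9  119.1] px [357. 218.]
scene valve_axis none
```

View pics/t28z.png

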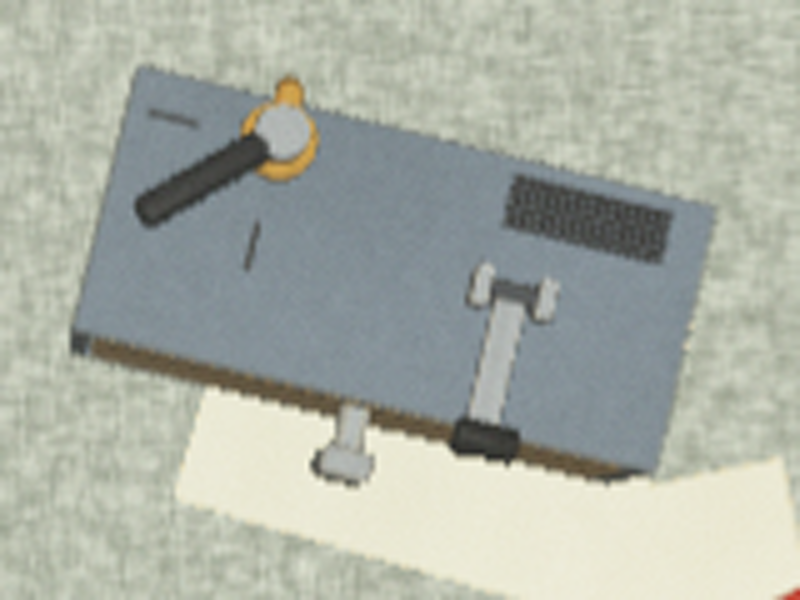

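View pics/t28v.png

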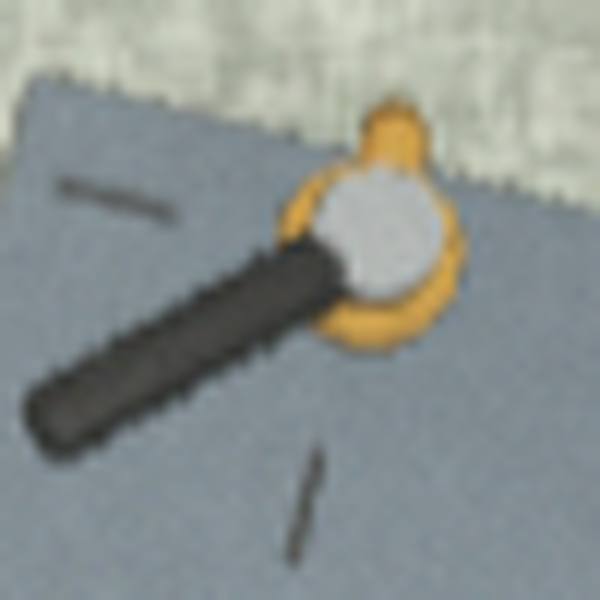

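View pics/p12.png

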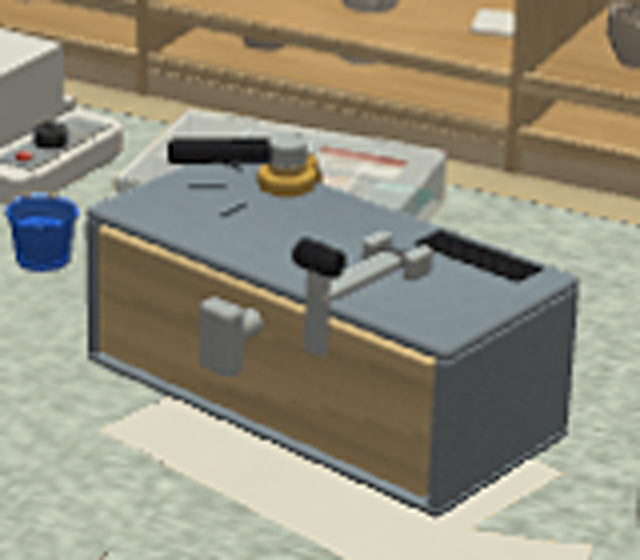

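Run:
```python
from chk import *
c=cam('top')
f=lambda p,z:atz(c,(p[0]/12+340-.46,p[1]/12+172-.46),z)[:2]*1000
an=lambda d:np.degrees(np.arctan2(d[1],d[0]))
im=c['image'][172:222,340:390].astype(int)
# lever dark pixels: PCA
m=(im.max(2)<75); m[:, :]=m
n,l,s,ce=cv2.connectedComponentsWithStats(m.astype('uint8'));k=1+np.argmax(s[1:,4]);ys,xs=np.where(l==k)
P=np.array([atz(c,(x+340,y+172),.128)[:2]*1000 for x,y in zip(xs,ys)]);u,sv,vt=np.linalg.svd(P-P.mean(0));d=vt[0];d=d*np.sign(-d[0])
print('lever pca',len(P),an(d),P.mean(0))
for a in [(651.5,-234),(652,-234.5),(652.5,-233.5)]: print('centroid dir from axis',an(P.mean(0)-a))
print('lever hand',an(f((50,415),.13)-f((325,272),.13)))
print('open tick',an(f((60,185),.1)-f((175,214),.1)),'closed tick',an(f((293,562),.1)-f((319,445),.1)))
print('cap',f((380,232),.135))
# lid edge orientation
for q in [((140,67),(713,207)),((75,330),(640,470))]:
    A,B=[atz(c,(x/5+315-.4,y/5+165-.4),.1)[:2] for x,y in q];print('lid',an(A-B))
```

```text
lever pca 158 119.83401056132791 [ 631.19406267 -200.564924  ]
centroid dir from axis 121.27133097917326
centroid dir from axis 121.51288159427668
centroid dir from axis 122.89911837082961
lever hand 117.95222665227747
open tick 75.93386012906025 closed tick 167.49651945319522
cap [ 650.16170727 -233.50209623]
lid 76.39813156695203
lid 76.29844896126068
```

```bash
python3 - <<'E'
from chk import *
c=cam('top')
an=lambda d:np.degrees(np.arctan2(d[1],d[0]))
for fn in ['top0','t28']:
    im=cv2.imread('pics/%s.png'%fn)[172:232,340:390].astype(int)
    for th in (60,75,90):
        m=(im.max(2)<th)
        n,l,s,ce=cv2.connectedComponentsWithStats(m.astype('uint8'));k=1+np.argmax(s[1:,4]);ys,xs=np.where(l==k)
        P=np.array([atz(c,(x+340,y+172),.128)[:2]*1000 for x,y in zip(xs,ys)]);u,sv,vt=np.linalg.svd(P-P.mean(0));d=vt[0];d=d*np.sign(-d[0])
        print(fn,th,len(P),an(d),P.mean(0))
E
python3 -m pendant '[[[-60,20,0],[0,0,0],44],[[-60,20,0],[0,0,0],44],[[-60,20,0],[0,0,0],44]]'
python3 - <<'E'
from chk import *
c=cam('top','t29');c=cam('wrist','w29')
E
```

```text
top0 60 120 157.42305138258828 [ 616.95716144 -219.66979148]
top0 75 185 158.25666169751392 [ 614.60911362 -218.88085796]
top0 90 199 158.1152716778156 [ 614.5787053  -218.94673914]
t28 60 6 123.0762374323068 [ 624.8245087  -199.00169836]
t28 75 157 119.99122730240069 [ 631.21643239 -200.5679418 ]
t28 90 188 120.37435751980924 [ 631.01007297 -199.65882189]
clock: 56.3
tool_pos: [0.4724, 0.0749, 0.2978]
tcp_rot: [0.14, 0.694, -0.139, 0.693]
wrist_force: [0.3, -0.1, 0.1]
opening: 0.044
```

View pics/t29.png

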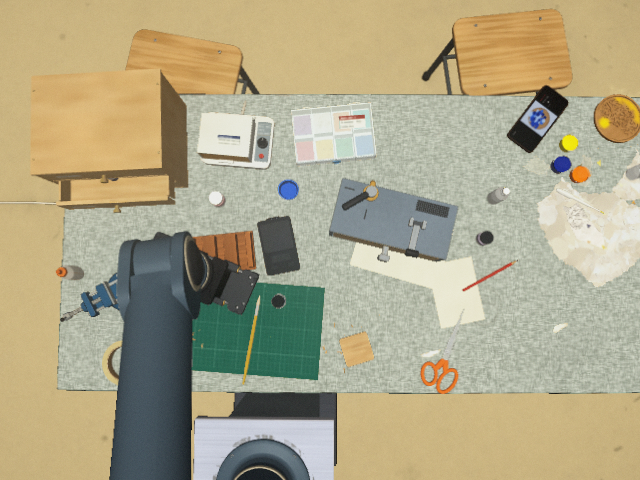

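```bash
python3 -c "
from rig import robot
print(robot.hand_in())"
```

```text
the job is handed in; nothing more can be done
None
```

The whole job is done and handed in at about 56 s of the 210 s allowed.

- **Boards:** Three boards were in the stand. The 18 mm board went into slot 2, the thin one into slot 3 and the 13 mm one into slot 4. Each was released at seating height, and the camera pictures showed all three standing in their slots.
- **Pot:** It had been knocked aside to where the tool could not reach it pointing straight down. I picked it up with the gripper tilted, set it down further out, then gripped it again upright and put it in the bay. The pictures showed it upright between the walls.
- **Drawer:** It came out 118 mm and went back 118 mm to its stop. A further 2 mm push moved it only about 0.3 mm.
- **Stay:** I lowered it and pressed it down; the last picture shows it flat with the hook in front of the drawer.
- **Valve:** It was already about 9 degrees open at the start, and I turned it last, in the order asked. The angle of the gripper on the lever gives about 45.5 degrees open. A fit to the top picture gives about 46 to 47, so the two disagree by around a degree.
- **Jars:** All three are within a few millimetres of where they started. The robot ended clear of everything.

I could not see the boards or the pot again after closing the drawer.

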